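# Load the drying rack and start the blower

### The arm

A 6-joint arm with a two-finger parallel gripper is mounted at the origin on the work surface. World frame = base frame: x ahead of the robot, y to its left, z up, the work surface at z = 0. Lengths are in m, angles in rad, forces in N, time in s.
With the tool pointing down it reaches from about 0.35 to 0.85 m from the base axis. Payload 8.1 kg.
Tool frame: the origin (TCP) lies between the finger pads; the fingertips stand 11 mm ahead of it and the grasp point (between the pads) lies 8 mm behind it (robot.tips_ahead is the distance from the TCP to the fingertips, in m); z points along the fingers, y is the line along which they close (so a half turn about z gives the same grasp; the last joint's range is limited). The gripper opens to 93 mm and grips with 3 to 60 N. Pads are 15 mm wide; open, the fingers measure 128 mm over their backs; the gripper's body (75 mm by 188 mm) begins 65 mm behind the grasp point.
Start: joints at [1.113, 0.13, 1.488, -0, 1.523, -0.085], TCP at [0.219, 0.559, 0.192] pointing down, gripper open.
Joint ranges: [-2.96, 2.96], [-0.89, 2.26], [0.02, 2.5], [-1.34, 4.48], [0, 2.73], [-2.66, 2.66]. Speed limits (rad/s): [2.39, 2.39, 2.79, 3.14, 3.14, 3.14].

### API

Orientations are given as a rotation vector (axis times angle).
In Python, from plant import robot gives the robot as it stands. The module is installed in compiled form; this text tells all that it offers.
- The arm moves only by the tool move_arm, never from a script. Its argument "deltas" is one flat list of numbers, 7 for each row, row after row: the shift along the tool's x, y, z in m, then the turn, a rotation vector about the tool's x, y, z in rad, then the opening, from 0 (shut) to 1 (fully open). A call has 1 to 12 rows; each row is the pose to reach, as a shift and turn from the pose commanded when the call began, along the tool's axes at that moment; what a row does not reach only later rows make up. A row lasts 1/8 s, in which the tool goes at most 62.5 mm and 10.7 degrees, less where a joint would pass 70% of its speed; a pose out of reach is approached as far as the arm can. A call with a gripper value outside its range is refused whole. The fingers move at their own pace and stop on an object; "squeeze" is the grip in N (left out, the last holds). Time passes only in rows, so rows that repeat a pose let the fingers close. It gives the time, the measured TCP pose, the force, the opening and the grip force at its end, in the units of the state.
- robot.read_state(): the state, without advancing time (a new reading comes with each control period).
- robot.read_camera(name): name is "scene" or "side" or "wrist"; returns (picture, depth): 420x560x3 uint8, red, green, blue; 420x560 float32, m along the optical axis (not along the pixel's ray), 0 where there is no reading.
- robot.camera_model(name): a dict with "K" (3x3 intrinsics, pixels), "k1" (the pictures are not rectified: a ray, as slopes to the right and down, at radius r is drawn at 1 + k1 r^2 times it, then the intrinsics apply), "R" (3x3) and "t" (3): a world point X has camera coordinates R X + t; the wrist camera has in their place "tool_from_camera" (4x4, takes a point from camera to tool coordinates, whose origin is the TCP and whose axes are the flange's). Camera axes: x right, y down, z forward; pixel columns grow to the right and rows downward; lengths in m; the calibration is good to about 2 mm. A picture is of the moment at which its call begins: read the wrist's pose just before it. camera_model takes no time and is no camera call.
- robot.close_job(): hands the job in; it is judged then, once.
Trained networks look in the newest picture that a camera, given by its name, has taken for a name from the list of things; names that differ only in an ending like _2 or _b are one class to them, and where a whole thing is asked for, a point or a joint stands for the part that bears it (a point fixed in the world has none). Each returns a list of dicts, best first, with "confidence" (0 to 1); they miss things now and then, are a little off and sometimes report something else, mostly with a low value. They report only what shows in the picture. A call takes as long as a camera call. They do not tell look-alikes from the thing itself.
- robot.recognise(camera, label): "uv" ([column, row] in pixels, amid what is visible of it).
The state is a dict: "t": time; "q": joint angles; "dq": joint speeds; "joint_torque": joint torques, N m; "tool_pos": TCP position; "orientation": TCP orientation; "force": force on the tool from outside, world axes, zero at the start; "wrist_torque": the same for the moment, N m; "opening": finger opening in m; "gripper_force": force on a finger pad.
Only numpy, scipy, OpenCV 4.12 (cv2) and the standard library are available. Lean on these libraries where they do the work, as an engineer would, in place of code of your own. Each camera call takes 0.05 s, during which the arm holds its last target. There are 200 camera calls.

### The job

Set up the blower for drying: lean every rectangular test tile on the rack, each standing with a short edge down on the lip and its back flat against the sloping board, side by side with none overlapping, and lift the mug by its rim or handle and stand it upright in the middle of the round bat. When all of that is in place, lift the hood on the control box, push the toggle fully over to on (away from the robot), and shut the hood again. Leave the round disc, jars and tools where they are.

Things in the scene. Friction and masses are not known exactly. Their poses are not given: they have to be found in the camera images.
- board: Sloping board of the rack, fixed, 440 mm wide, 110 mm up the slope, facing the robot, its face at 0.75 rad to the table. Origin: middle of the lower edge of the face, at the lip, 22 mm above the table. x up the slope away from the robot, y along the lip, z square out of the face (up, to the robot). The lip runs the whole width, 8 mm thick, standing 12 mm out of the face; tiles rest on it.
- tile1: White rectangular glaze test tile, 84 x 50 x 10 mm, about 90 g, loose, both faces alike; starts flat on the table, or is absent. Origin: centre of the solid, 5 mm from each face. x along the 84 mm length, y along the 50 mm width, z through the thickness (up at the start).
- tile2: White rectangular glaze test tile, 84 x 50 x 10 mm, about 90 g, loose, both faces alike; starts flat on the table, or is absent. Origin: centre of the solid, 5 mm from each face. x along the 84 mm length, y along the 50 mm width, z through the thickness (up at the start).
- tile3: White rectangular glaze test tile, 84 x 50 x 10 mm, about 90 g, loose, both faces alike; starts flat on the table, or is absent. Origin: centre of the solid, 5 mm from each face. x along the 84 mm length, y along the 50 mm width, z through the thickness (up at the start).
- tile4: White rectangular glaze test tile, 84 x 50 x 10 mm, about 90 g, loose, both faces alike; starts flat on the table, or is absent. Origin: centre of the solid, 5 mm from each face. x along the 84 mm length, y along the 50 mm width, z through the thickness (up at the start).
- tile5: White rectangular glaze test tile, 84 x 50 x 10 mm, about 90 g, loose, both faces alike; starts flat on the table, or is absent. Origin: centre of the solid, 5 mm from each face. x along the 84 mm length, y along the 50 mm width, z through the thickness (up at the start).
- mug: Thick-walled terracotta mug, loose, about 0.3 kg, 85 mm high, 88 mm across the outside (too wide for the gripper), straight wall 8 mm thick, open at the top. One loop handle on its +y side, reaching to about 80 mm from the axis. It can be lifted by pinching the rim. Origin: centre of its underside; z is its axis, up.
- bat: Round wooden bat (the disc a pot dries on), fixed to the table, 130 mm across, 8 mm thick. Origin: centre of its underside, on the table.
- control: Grey control box of the blower, fixed, 120 (x) x 90 (y) x 70 mm high, carrying the black cover and the toggle on its top. Origin: centre of its underside; x points from the front (robot side) to the hinge side, z up.
- cover (a joint): Black hinged hood over the toggle, 88 mm long, 56 mm wide, 48 mm high. 0 rad = shut, grows as its front edge is lifted and swings up and back, 1.95 rad = limit. The stiff hinge (about 0.06 N m) keeps it wherever it is left.
- cover_hinge (a point): Middle of the hood's hinge line, 73.5 mm above the table, along the control box's y axis.
- cover_bar (a point): Middle of the small steel crossbar on the hood by which it is lifted: a 12 mm round bar, 26 mm long, parallel to the hinge; on the shut hood it lies 75 mm in front of the hinge line and 68 mm above it, its centre 20 mm clear of the hood's top, on an 8 mm wide stem. Pinched by its two ends it turns freely between the fingers as the hood swings.
- toggle (a joint): Steel toggle lever under the hood. 0 rad = off, leaning towards the robot side of the box; 0.9 rad = fully on, leaning as far towards the hinge side. Stays where it is left; about 1.2 N at the tip moves it.
- toggle_tip (a point): End of the toggle lever, on its axis, 36 mm from its pivot; the lever is 12 mm thick there. The pivot is 5 mm in front of the middle of the box (its -x side), 73 mm above the table.
- disc: Bystander: round white test disc, 58 mm across, 10 mm thick, lying in the row with the tiles. Origin: centre of its underside.
- jar1: Bystander: small glass jar, 52 mm across, 65 mm high.
- jar2: Bystander: white glaze jar behind the rack, 60 mm across, 80 mm high.
- jar3: Bystander: white glaze jar with black lid behind the rack, 60 mm across, 80 mm high.
- brush: Bystander: brush lying on the table, 170 mm long.
- paddle: Bystander: wooden spatula lying on the table, 190 mm long.
Things that resemble listed ones, but are neither listed nor needed, are in the scene too. Leave any black look-alike of the tile4 alone.

How it is judged:
By the outcome, as a careful person would: the job done as asked, in the order asked, and still so for the second after the job is handed in, with the robot touching nothing.
Of tile1, tile2, tile3, tile4, tile5 only 3 to 5 are there at a start; the rules pass over those that are not, and their reading is None.
At some moment in a run one of mug may be knocked a few centimetres aside while the robot is not near it.
Once in a run the grip may slacken for a moment while it holds something.
It also fails if it takes over 210 s, if anything falls off the work surface, if the arm or the gripper's body presses on something with over 40 N, if the wrist force passes 120 N, or if a joint passes its speed limit or range.

## Working session

There is one attempt and no reset: what is moved stays moved. The work goes in short steps, Python scripts to look and compute and a tool call to move; the robot and the scene stay as the last step left them, time stands still between calls to the robot, and variables do not carry over. Pictures are saved under pics/ and viewed, at most 14 in all, crops included, and the job is handed in when it is done.

Besides the shell and the picture viewer there is one more tool, called after "Request:" as name(argument=value, ...), one argument or row to a line, values as JSON. move_arm: Moves the arm, as the interface text tells. Its arguments: {"type":"object","properties":{"deltas":{"type":"array","items":{"type":"number"}},"squeeze":{"type":"number"}},"required":["deltas"]}

```bash
mkdir -p pics; cat > h.py <<'E'
import numpy as np, cv2
from scipy.spatial.transform import Rotation as Rot
from plant import robot
def snap(n,fn=None):
    s=robot.read_state(); p,d=robot.read_camera(n)
    if fn: cv2.imwrite('pics/'+fn,p[:,:,::-1])
    return s,p,d
def cloud(n,s,d):
    m=robot.camera_model(n);K=np.array(m['K']);k1=m['k1']
    v,u=np.mgrid[0:420,0:560]
    pd=np.stack([(u-K[0,2])/K[0,0],(v-K[1,2])/K[1,1]],-1)
    x=pd.copy()
    for _ in range(15): x=pd/(1+k1*(x**2).sum(-1,keepdims=True))
    P=np.concatenate([x,np.ones((420,560,1))],-1)*d[...,None]
    if 'R' in m: W=(P-np.array(m['t']))@np.array(m['R'])
    else:
        T=np.array(m['tool_from_camera']);W=P@T[:3,:3].T+T[:3,3]
        W=W@Rot.from_rotvec(s['orientation']).as_matrix().T+s['tool_pos']
    W[d==0]=np.nan
    return W
E
python3 - <<'E'
from h import *
out=[]
for n in ['scene','side','wrist']:
    s,p,d=snap(n,n+'0.png'); W=cloud(n,s,d); np.savez(n+'0.npz',p=p,W=W)
    for l in (['tile1','mug','bat','control','cover_bar','board','disc','jar1','jar2','jar3','brush','paddle'] if n!='wrist' else ['tile1','mug']):
        for r in robot.recognise(n,l):
            u,v=map(int,r['uv']);print(n,l,u,v,round(r['confidence'],2),np.round(np.nanmedian(W[v-2:v+3,u-2:u+3].reshape(-1,3),0),3))
print(s); print(robot.camera_model('wrist'), robot.tips_ahead)
E
```

```text
scene tile1 273 238 0.95 [ 0.494 -0.06   0.01 ]
scene tile1 437 218 0.95 [0.236 0.288 0.009]
scene tile1 397 239 0.86 [0.359 0.214 0.01 ]
scene tile1 224 204 0.77 [ 0.437 -0.234  0.01 ]
scene tile1 376 272 0.74 [0.487 0.2   0.009]
scene tile1 244 224 0.65 [ 0.481 -0.148  0.009]
scene tile1 319 212 0.64 [0.353 0.003 0.01 ]
scene tile1 348 248 0.57 [0.443 0.116 0.01 ]
scene mug 453 263 0.93 [0.45  0.353 0.078]
scene bat 433 330 0.7 [0.586 0.356 0.008]
scene control 156 177 0.78 [ 0.495 -0.4    0.081]
scene cover_bar 154 161 0.83 [ 0.485 -0.407  0.123]
scene board 265 270 0.63 [ 0.618 -0.016  0.039]
scene disc 306 248 0.93 [0.489 0.025 0.01 ]
scene disc 431 330 0.63 [0.588 0.353 0.008]
scene disc 242 222 0.26 [ 0.477 -0.157  0.009]
scene jar1 209 161 0.92 [ 0.341 -0.339  0.053]
scene jar1 163 278 0.82 [ 0.765 -0.176  0.079]
scene jar1 337 369 0.58 [0.795 0.218 0.075]
scene jar2 209 161 0.92 [ 0.341 -0.339  0.053]
scene jar2 163 278 0.82 [ 0.765 -0.176  0.079]
scene jar2 337 369 0.58 [0.795 0.218 0.075]
scene jar3 209 161 0.92 [ 0.341 -0.339  0.053]
scene jar3 163 278 0.82 [ 0.765 -0.176
[... 2021 characters left out ...]
 0.04338109, -0.62503631]), 'wrist_torque': array([0.00323707, 0.00176184, 0.01910708]), 'gripper_force': 0.0, 'opening': 0.09297579011714556}
{'K': array([[376.50739075,   0.        , 282.82736863],
       [  0.        , 376.50739075, 210.84605996],
       [  0.        ,   0.        ,   1.        ]]), 'k1': -0.056629147353105626, 'tool_from_camera': array([[-1.71419027e-03, -9.68076793e-01, -2.50647930e-01,
         6.95052165e-02],
       [ 9.99998475e-01, -1.74288761e-03, -1.07475885e-04,
        -6.31448167e-04],
       [-3.32806262e-04, -2.50647732e-01,  9.68078304e-01,
        -1.93501187e-01],
       [ 0.00000000e+00,  0.00000000e+00,  0.00000000e+00,
         1.00000000e+00]])} 0.011
```

View pics/scene0.png

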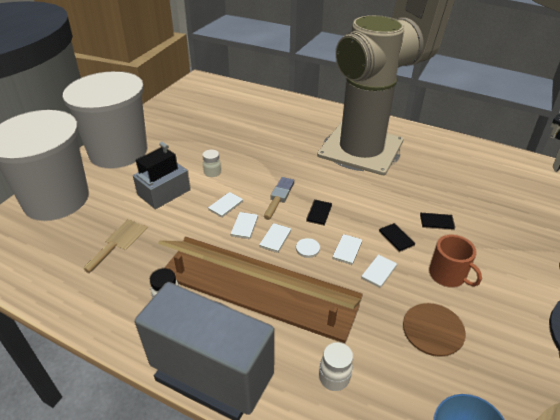

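View pics/side0.png

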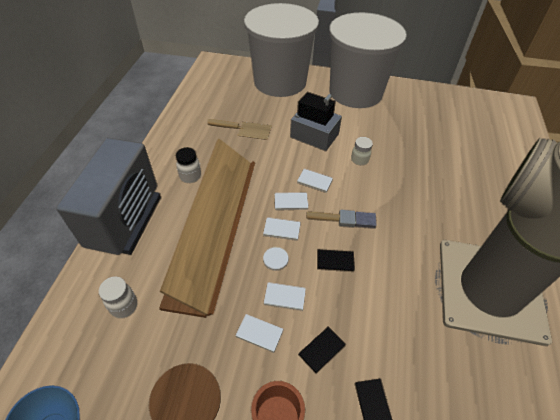

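The scene picture shows five white tiles (225,204; 244,225; 275,237; 347,248; 379,271), the disc at 307,248, three black look-alikes, the mug at 453,262 with its handle to the right, the bat at 433,330, and the control box at 160,180. The side picture agrees with it. Next I'll measure.

```bash
cat > meas.py <<'E'
from h import *
def tiles(p,W):
    hsv=cv2.cvtColor(p,cv2.COLOR_RGB2HSV)
    m=((hsv[...,1]<40)&(hsv[...,2]>150)&(W[...,2]>0.004)&(W[...,2]<0.016)).astype(np.uint8)
    n,L,st,c=cv2.connectedComponentsWithStats(m)
    o=[]
    for i in range(1,n):
        if st[i,4]<150: continue
        P=W[L==i]; (cx,cy),(a,b),th=cv2.minAreaRect((P[:,:2]*1000).astype(np.float32))
        if a<b: a,b,th=b,a,th+90
        th=(th+90)%180-90
        o.append((cx/1000,cy/1000,th,a,b,np.median(P[:,2])))
    return o
def circ(Q):
    A=np.c_[2*Q,np.ones(len(Q))];x=np.linalg.lstsq(A,(Q**2).sum(1),rcond=None)[0]
    return x[:2],np.sqrt(x[2]+x[:2]@x[:2])
E
python3 - <<'E'
from meas import *
for n in ['scene','side']:
    z=np.load(n+'0.npz');p,W=z['p'],z['W']
    print(n)
    for t in tiles(p,W): print(np.round(t,3))
    hsv=cv2.cvtColor(p,cv2.COLOR_RGB2HSV); X,Y,Z=W[...,0],W[...,1],W[...,2]
    # bat: points z~8mm near
    m=(np.hypot(X-.586,Y-.352)<.085)&(Z>.0055)&(Z<.011)
    (c,r)=cv2.minEnclosingCircle((W[m][:,:2]*1000).astype(np.float32));print('bat',c,r,np.median(Z[m]))
    # mug rim
    m=(np.hypot(X-.45,Y-.34)<.1)&(Z>.081)&(Z<.09)
    (c,r)=cv2.minEnclosingCircle((W[m][:,:2]*1000).astype(np.float32));print('mug rim',c,r,m.sum(),np.median(Z[m]))
    m=(np.hypot(X-.45,Y-.34)<.12)&(Z>.02)&(Z<.12); h=W[m]; d=np.hypot(*(h[:,:2]-np.array(c)/1000).T)
    if (d>.055).any(): print('handle',h[d>.055].mean(0),d.max())
    # board plane
    m=(X>.54)&(X<.75)&(abs(Y)<.18)&(Z>.03)&(Z<.09)
    P=W[m]; 
    for _ in range(5):
        A=np.c_[P[:,:2],np.ones(len(P))]; k=np.linalg.lstsq(A,P[:,2],rcond=None)[0]; r=P[:,2]-A@k; P=P[abs(r)<max(.003,1.5*r.std())]
    print('board plane',k,np.degrees(np.arctan2(k[1],k[0])),np.arctan(np.hypot(k[0],k[1])),len(P))
    lo=(.022-k[2])/k[0]; print('lip x at z=.022,y=0',lo,'yrange',P[:,1].min(),P[:,1].max(), 'zmax',P[:,2].max())
    # all board pts extent along
    m=(X>.54)&(X<.75)&(abs(Y)<.3)&(Z>.03)&(abs(Z-(k[0]*X+k[1]*Y+k[2]))<.005); Q=W[m]; th=np.arctan2(k[1],k[0]); e=np.array([-np.sin(th),np.cos(th)]);s=Q[:,:2]@e; print('ext',np.percentile(s,[0,.5,99.5,100]))
    # control
    m=(X>.35)&(X<.62)&(Y<-.3)&(Y>-.52)&(Z>.064)&(Z<.074)
    print('box top',cv2.minAreaRect((W[m][:,:2]*1000).astype(np.float32)),m.sum())
    m=(X>.35)&(X<.62)&(Y<-.3)&(Y>-.52)&(Z>.112)&(Z<.128)
    print('hood top',cv2.minAreaRect((W[m][:,:2]*1000).astype(np.float32)),m.sum())
    m=(X>.35)&(X<.62)&(Y<-.3)&(Y>-.52)&(Z>.130)&(Z<.16)
    print('bar',W[m].mean(0) if m.any() else 0,W[m].min(0),W[m].max(0),m.sum())
    # black tall jars etc
    m=(X>.65)&(abs(Y)<.2)&(Z>.1); print('blower x',W[m].min(0),W[m].max(0))
E
```

```text
scene
[ 4.3200e-01 -2.3600e-01 -1.2319e+01  8.6998e+01  5.6656e+01  1.0000e-02]
[ 4.8100e-01 -1.4900e-01  1.4479e+01  8.8470e+01  5.0845e+01  1.0000e-02]
[ 4.8600e-01 -5.9000e-02  3.8930e+00  8.6293e+01  5.0932e+01  1.0000e-02]
[4.4300e-01 1.1400e-01 3.0700e+00 8.6167e+01 5.0866e+01 1.0000e-02]
[4.8200e-01 2.7000e-02 5.4500e+00 5.6825e+01 5.6195e+01 1.0000e-02]
[ 4.7600e-01  2.0500e-01 -9.7850e+00  8.6181e+01  4.9990e+01  1.0000e-02]
bat (581.2393188476562, 352.3614807128906) 69.4697036743164 0.008123080442257104
mug rim (407.446533203125, 350.0240783691406) 44.985435485839844 370 0.08463454191595388
handle [0.44215881 0.40980859 0.05092148] 0.07940800722283554
board plane [ 0.9278624   0.05524739 -0.53283515] 3.4075195436295194 0.7488795249472389 949
lip x at z=.022,y=0 0.5979713631842797 yrange -0.179811957447059 0.17976663045960278 zmax 0.08954047754841195
ext [-0.27813418 -0.27579488  0.16064357  0.16105118]
box top ((462.8825988769531, -412.9808044433594), (92.43119812011719, 122.9533920288086), 68.2219009399414) 422
hood top ((465.979736328125, -417.98162841796875), (62.4310913
[... 850 characters left out ...]
85679460351
board plane [ 0.92320897  0.05415917 -0.53194949] 3.357353897715627 0.7463469834155946 4355
lip x at z=.022,y=0 0.6000261108378163 yrange -0.17978443592392856 0.17998943734004333 zmax 0.08999121070341098
ext [-0.28033004 -0.27514278  0.16014557  0.16156134]
box top ((461.9551696777344, -415.0381774902344), (92.4167709350586, 119.95796203613281), 71.72879028320312) 411
hood top ((466.5893249511719, -416.75384521484375), (60.42372131347656, 90.60469818115234), 71.99070739746094) 476
bar [ 0.43700011 -0.40555739  0.14424995] [ 0.42878469 -0.42113374  0.13149805] [ 0.44530019 -0.39140389  0.15049095] 44
blower x [ 0.80870514 -0.10930837  0.10001044] [0.92078404 0.11224134 0.17378019]
```

The two cameras agree to within a few millimetres. Next is a pose helper, then the first tile.

```bash
cat > g.py <<'E'
from h import *
import sys
C=lambda *c: np.stack(c,1)
def down(p,deg):
    a=np.radians(deg);return np.array(p),C([-np.cos(a),-np.sin(a),0],[-np.sin(a),np.cos(a),0],[0,0,-1.])
th=np.radians(3.4); EX=np.array([np.cos(th),np.sin(th),0]);EY=np.array([-np.sin(th),np.cos(th),0])
B0=np.array([.6010,-.0229,.022]);al=.748
BX=np.cos(al)*EX+np.array([0,0,np.sin(al)]);BN=np.cross(BX,EY)
def board(x,y,z): return B0+x*BX+y*EY+z*BN, C(-BX,EY,-BN)
def rows(wps,s=None):
    s=s or robot.read_state(); p0=s['tool_pos'];R0=Rot.from_rotvec(s['orientation']).as_matrix()
    for p,R in wps:
        print([*np.round(R0.T@(p-p0),4).tolist(),*np.round(Rot.from_matrix(R0.T@R).as_rotvec(),3).tolist()])
tiles=dict(E=(.4765,.205,-9.9,2),D=(.4435,.1145,3.1,1),C=(.486,-.0585,3.2,0),B=(.481,-.148,12.5,-1),A=(.433,-.2345,-12.6,-2))
def pick(k):
    x,y,a,_=tiles[k]; rows([down([x,y,.12],a),down([x,y,.0125],a)])
def place(k): 
    s=.086*tiles[k][3]; rows([board(.055,s,.10),board(.047,s,.0155),board(.0425,s,.0135)])
E
python3 -c "
from g import *
pick('E')"
```

```text
[-0.3691, -0.2355, 0.0719, -0.0, -0.0, -0.2]
[-0.3691, -0.2355, 0.1794, -0.0, -0.0, -0.2]
```

Request:
move_arm(
  deltas=[-0.1,-0.06,0.03,0,0,-0.1,0.68,-0.369,-0.2355,0.072,0,0,-0.2,0.68,-0.369,-0.2355,0.072,0,0,-0.2,0.68,-0.369,-0.2355,0.072,0,0,-0.2,0.68,-0.369,-0.2355,0.072,0,0,-0.2,0.68,-0.369,-0.2355,0.072,0,0,-0.2,0.68,-0.369,-0.2355,0.072,0,0,-0.2,0.68,-0.369,-0.2355,0.072,0,0,-0.2,0.68,-0.369,-0.2355,0.072,0,0,-0.2,0.68,-0.369,-0.2355,0.072,0,0,-0.2,0.68],
)

```text
t: 2.7
tool_pos: [0.4758, 0.2064, 0.1202]
orientation: [0.269, 3.13, 0.001]
force: [-0.7, 0.6, -0.2]
opening: 0.0632
gripper_force: 0.0
```

```bash
python3 - <<'E'
from g import *
from meas import tiles as ft
print(robot.read_state()['q'])
s,p,d=snap('wrist','w1.png');W=cloud('wrist',s,d)
for t in ft(p,W):print(np.round(t,4))
pick('E')
E
```

```text
[ 3.10029061e-01 -4.49419292e-02  1.80093475e+00  4.37163052e-04
  1.38533108e+00 -1.08956393e+00]
[4.41800e-01 1.14100e-01 2.84620e+00 8.36820e+01 5.05803e+01 1.07000e-02]
[ 4.75500e-01  2.04000e-01 -9.88290e+00  8.31524e+01  4.96971e+01
  1.06000e-02]
[4.79800e-01 2.68000e-02 7.74766e+01 5.74905e+01 5.52637e+01 1.07000e-02]
[ 4.76700e-01 -3.77000e-02 -2.14335e+01  6.20800e+01  2.30763e+01
  1.05000e-02]
[-0.0009, -0.0013, 0.0003, 0.0, 0.0, 0.002]
[-0.0009, -0.0014, 0.1078, 0.0, 0.0, 0.002]
```

Request:
move_arm(
  deltas=[0,-0.0015,0.05,0,0,0,0.68,0,-0.0015,0.09,0,0,0,0.68,0,-0.0015,0.1075,0,0,0,0.68,0,-0.0015,0.1075,0,0,0,0.68,0,-0.0015,0.1075,0,0,0,0.4,0,-0.0015,0.1075,0,0,0,0.4,0,-0.0015,0.1075,0,0,0,0.4,0,-0.0015,0.1075,0,0,0,0.4,0,-0.0015,0.09,0,0,0,0.4,0,-0.0015,0.05,0,0,0,0.4,0,-0.0015,0,0,0,0,0.4,0,-0.0015,0,0,0,0,0.4],
  squeeze=25,
)

```text
t: 4.25
tool_pos: [0.4799, 0.2048, 0.1265]
orientation: [0.27, 3.121, 0.006]
force: [0.2, -0.3, 0.2]
opening: 0.0369
gripper_force: 0.0
```

```bash
python3 -c "
from g import *
place('E')"
```

```text
[-0.092, -0.0424, -0.0056, -0.083, -0.735, -0.222]
[-0.1416, -0.0309, 0.0623, -0.083, -0.735, -0.222]
[-0.1396, -0.0313, 0.0668, -0.083, -0.735, -0.222]
```

The fingers shut past the tile, so I missed it. I'll look.

```bash
python3 - <<'E'
from g import *
from meas import tiles as ft
s,p,d=snap('wrist','w2.png');W=cloud('wrist',s,d)
for t in ft(p,W):print(np.round(t,4))
print(s['tool_pos'],s['opening'],s['gripper_force'])
E
```

```text
[4.41900e-01 1.14100e-01 2.89390e+00 8.36885e+01 5.06042e+01 1.07000e-02]
[ 4.75300e-01  2.04000e-01 -1.00599e+01  8.36813e+01  4.96668e+01
  1.07000e-02]
[4.80800e-01 2.69000e-02 8.07162e+01 5.67691e+01 5.66426e+01 1.07000e-02]
[ 4.89700e-01 -3.96000e-02 -2.05483e+01  9.24936e+01  3.70790e+01
  1.06000e-02]
[0.47991827 0.20478596 0.1265346 ] 0.036870773615123746 0.0
```

View pics/w2.png

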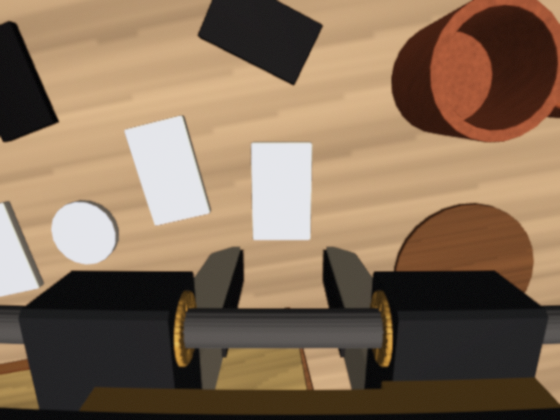

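The tile at (280,190) hasn't moved. I'll redo the grasp in separate steps.

Request:
move_arm(
  deltas=[0,0,0,0,0,0,0.68,0,0,0,0,0,0,0.68,0,0,0,0,0,0,0.68,0,0,0,0,0,0,0.68],
)

```text
t: 4.8
tool_pos: [0.4758, 0.2035, 0.1193]
orientation: [-0.271, -3.129, 0.001]
force: [-0.4, 0.0, -0.6]
opening: 0.0631
gripper_force: 0.0
```

```bash
sed -i 's/E=(.4765,.205/E=(.476,.2045/' g.py; python3 -c "
from g import *
pick('E')"
```

```text
[-0.0001, 0.001, -0.0007, -0.001, -0.001, 0.0]
[-0.0002, 0.0011, 0.1068, -0.001, -0.001, 0.0]
```

Request:
move_arm(
  deltas=[0,0.001,0.05,0,0,0,0.68,0,0.001,0.09,0,0,0,0.68,0,0.001,0.107,0,0,0,0.68,0,0.001,0.107,0,0,0,0.68,0,0.001,0.107,0,0,0,0.68,0,0.001,0.107,0,0,0,0.68],
)

```text
t: 5.55
tool_pos: [0.4779, 0.2051, 0.0148]
orientation: [0.271, 3.127, 0.002]
force: [0.0, -0.3, -0.1]
opening: 0.0633
gripper_force: 0.0
```

Request:
move_arm(
  deltas=[0,0,0,0,0,0,0.4,0,0,0,0,0,0,0.4,0,0,0,0,0,0,0.4,0,0,0,0,0,0,0.4,0,0,0,0,0,0,0.4],
  squeeze=25,
)

```text
t: 6.18
tool_pos: [0.4762, 0.2046, 0.0129]
orientation: [-0.271, -3.13, 0.0]
force: [-0.1, -0.6, -0.7]
opening: 0.0375
gripper_force: 0.0
```

```bash
python3 - <<'E'
from g import *
s,p,d=snap('wrist','w3.png')
print(s['tool_pos'],s['opening'],s['gripper_force'])
E
```

```text
[0.47624693 0.2045749  0.01288037] 0.037454850764933274 0.0
```

View pics/w3.png

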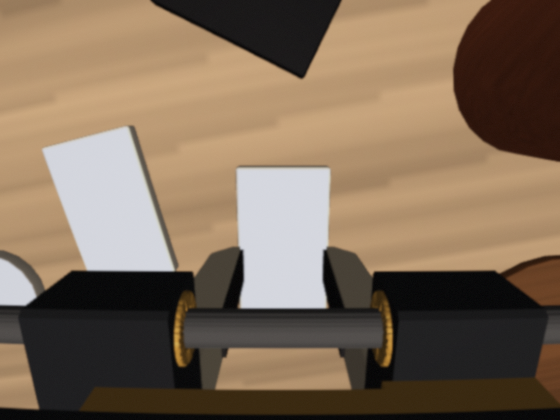

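```bash
python3 - <<'E'
from g import *
s,p,d=snap('wrist');W=cloud('wrist',s,d)
R=Rot.from_rotvec(s['orientation']).as_matrix();T=(W-s['tool_pos'])@R
for v in (255,275,300,320):
  for u in (200,215,230,238,242,248,285,320,326,335,350): print(v,u,np.round(T[v,u],4))
E
```

```text
255 200 [-0.0106 -0.0492  0.0132]
255 215 [ 0.0098 -0.0303 -0.0392]
255 230 [ 0.0096 -0.0238 -0.0389]
255 238 [ 0.0079 -0.0208 -0.0345]
255 242 [ 0.0065 -0.0194 -0.0309]
255 248 [-0.0065 -0.02    0.0027]
255 285 [-0.0062  0.0006  0.002 ]
255 320 [-0.0065  0.02    0.0024]
255 326 [ 0.0083  0.0187 -0.0356]
255 335 [ 0.0094  0.0223 -0.0384]
255 350 [ 0.0096  0.0288 -0.0392]
275 200 [ 0.0097 -0.0325 -0.0602]
275 215 [ 0.0098 -0.0266 -0.0603]
275 230 [ 0.0096 -0.0209 -0.0599]
275 238 [ 0.004  -0.0194 -0.0476]
275 242 [-0.0025 -0.0195 -0.033 ]
275 248 [-0.0184 -0.0203  0.0024]
275 285 [-0.0186  0.0006  0.0027]
275 320 [-0.0185  0.0203  0.0023]
275 326 [ 0.0027  0.0178 -0.0448]
275 335 [ 0.0097  0.0194 -0.0604]
275 350 [ 0.0095  0.0252 -0.06  ]
300 200 [ 0.0096 -0.0283 -0.0801]
300 215 [ 0.0097 -0.0232 -0.0803]
300 230 [ 0.0071 -0.019  -0.0753]
300 238 [-0.0039 -0.0189 -0.0545]
300 242 [-0.0338 -0.0241  0.002 ]
300 248 [-0.0338 -0.0207  0.002 ]
300 285 [-0.0338  0.0006  0.002 ]
300 320 [-0.034   0.0207  0.0022]
300 326 [-0.0392  0.0254  0.012 ]
300 335 [ 0.0058  0.0178 -0.073 ]
300 350 [ 0.0097  0.0217 -0.0804]
320 200 [ 0.0307 -0.0168 -0.1281]
320 215 [ 0.0304 -0.0139 -0.1277]
320 230 [ 0.0304 -0.011  -0.1276]
320 238 [ 0.0305 -0.0094 -0.1277]
320 242 [ 0.0306 -0.0086 -0.128 ]
320 248 [ 0.0301 -0.0075 -0.127 ]
320 285 [ 0.0305 -0.0002 -0.1277]
320 320 [ 0.0304  0.0067 -0.1276]
320 326 [ 0.0305  0.0079 -0.1278]
320 335 [ 0.0306  0.0096 -0.1279]
320 350 [ 0.0301  0.0127 -0.1272]
```

```bash
python3 - <<'E'
from g import *
s,p,d=snap('wrist');W=cloud('wrist',s,d)
R=Rot.from_rotvec(s['orientation']).as_matrix();T=(W-s['tool_pos'])@R
for u in (225,235,335,345):
    print(u,[(v,np.round(T[v,u]*1000,0).astype(int).tolist()) for v in range(243,256,2)])
m=(T[...,2]>-.07)&(T[...,2]<-.005)&(abs(T[...,1])<.06); print(T[m].max(0),T[m].min(0))
i=np.where((abs(T[...,2]+.1)<.02))
m=abs(T[...,2]+.1)<.02;print(T[m].min(0),T[m].max(0))
print(robot.tips_ahead, robot.camera_model('wrist')['tool_from_camera'])
E
```

```text
225 [(243, [-3, -34, 13]), (245, [-4, -34, 13]), (247, [-6, -34, 14]), (249, [10, -27, -32]), (251, [10, -27, -34]), (253, [9, -26, -36]), (255, [10, -26, -39])]
235 [(243, [-3, -28, 12]), (245, [-4, -28, 13]), (247, [10, -23, -30]), (249, [10, -22, -31]), (251, [9, -22, -33]), (253, [10, -22, -37]), (255, [10, -21, -40])]
335 [(243, [-3, 30, 13]), (245, [-4, 30, 13]), (247, [10, 24, -29]), (249, [10, 23, -32]), (251, [10, 23, -34]), (253, [10, 22, -37]), (255, [10, 22, -40])]
345 [(243, [-3, 35, 12]), (245, [-4, 35, 12]), (247, [-6, 36, 13]), (249, [-7, 36, 13]), (251, [10, 27, -34]), (253, [10, 27, -37]), (255, [9, 27, -38])]
[ 0.01045922  0.0335402  -0.0265922 ] [-0.00791575 -0.03457874 -0.06998847]
[-0.00956805 -0.04883375 -0.11999877] [ 0.03706263  0.04710431 -0.08001082]
0.011 [[-1.71414485e-03 -9.68059386e-01 -2.50715153e-01  6.96255252e-02]
 [ 9.99998466e-01 -1.74957797e-03 -8.15540922e-05 -5.67024137e-04]
 [-3.59696504e-04 -2.50714908e-01  9.68060900e-01 -1.93501130e-01]
 [ 0.00000000e+00  0.00000000e+00  0.00000000e+00  1.00000000e+00]]
```

The wrist depth shows the fingertips about 28 mm behind the reported TCP, not 11 mm ahead as the text says. I'll trust the measurement, open, and lower in guarded steps.

Request:
move_arm(
  deltas=[0,0,0,0,0,0,0.68,0,0,0,0,0,0,0.68,0,0,0,0,0,0,0.68,0,0,0.01,0,0,0,0.68,0,0,0.02,0,0,0,0.68,0,0,0.028,0,0,0,0.68,0,0,0.028,0,0,0,0.68,0,0,0.028,0,0,0,0.68],
)

```text
t: 7.32
tool_pos: [0.4763, 0.2046, -0.0151]
orientation: [-0.271, -3.13, 0.0]
force: [-0.1, 0.6, 0.3]
opening: 0.0634
gripper_force: 0.0
```

```bash
python3 - <<'E'
from g import *
s,p,d=snap('wrist','w4.png');W=cloud('wrist',s,d)
R=Rot.from_rotvec(s['orientation']).as_matrix();T=(W-s['tool_pos'])@R
print(s['tool_pos'],s['opening'],s['force'])
m=(T[...,2]>-.07)&(T[...,2]<-.015)&(abs(T[...,1])<.06)&(abs(T[...,1])>.033); print(T[m].max(0),W[m].min(0))
E
```

```text
[ 0.47634515  0.20461097 -0.01505071] 0.06344087212223348 [-0.09308831  0.55778136  0.31246362]
[ 0.11877931  0.05999681 -0.01500011] [ 3.49101966e-01  1.32002455e-01 -5.40876804e-05]
```

Request:
move_arm(
  deltas=[0,0,0.005,0,0,0,0.68,0,0,0.008,0,0,0,0.68,0,0,0.01,0,0,0,0.68,0,0,0.01,0,0,0,0.68],
)

```text
t: 7.88
tool_pos: [0.4761, 0.2045, -0.0253]
orientation: [-0.271, -3.129, 0.0]
force: [-0.1, 0.3, -0.2]
opening: 0.063
gripper_force: 0.0
```

Request:
move_arm(
  deltas=[0,0,0,0,0,0,0.4,0,0,0,0,0,0,0.4,0,0,0,0,0,0,0.4,0,0,0,0,0,0,0.4],
  squeeze=25,
)

```text
t: 8.38
tool_pos: [0.4764, 0.2046, -0.0249]
orientation: [0.271, 3.13, 0.0]
force: [-0.6, -0.1, 0.8]
opening: 0.05
gripper_force: 25.0
```

Gripped at 50 mm, so the tips really are 28 mm behind the TCP. I'll correct the helper.

```bash
sed -i 's/rows(\[down(\[x,y,.12\],a),down(\[x,y,.0125\],a)\])/rows([down([x,y,.08],a),down([x,y,-.025],a)])/; s/board(.055,s,.10),board(.047,s,.0155),board(.0425,s,.0135)/board(.055,s,.06),board(.047,s,-.022),board(.0425,s,-.0245)/' g.py; python3 -c "
from g import *
rows([down([.476,.2045,.08],-9.9)]);place('E')"
```

```text
[0.0004, -0.0002, -0.1049, 0.0, 0.0, 0.0]
[-0.1218, -0.0354, -0.1283, -0.087, -0.744, -0.221]
[-0.1704, -0.0239, -0.0627, -0.087, -0.744, -0.221]
[-0.1688, -0.0243, -0.0578, -0.087, -0.744, -0.221]
```

Request:
move_arm(
  deltas=[0,0,-0.06,0,0,0,0.4,0,0,-0.105,0,0,0,0.4,-0.06,-0.017,-0.128,-0.044,-0.372,-0.11,0.4,-0.122,-0.0355,-0.1285,-0.087,-0.744,-0.221,0.4,-0.122,-0.0355,-0.1285,-0.087,-0.744,-0.221,0.4,-0.122,-0.0355,-0.1285,-0.087,-0.744,-0.221,0.4,-0.122,-0.0355,-0.1285,-0.087,-0.744,-0.221,0.4,-0.122,-0.0355,-0.1285,-0.087,-0.744,-0.221,0.4,-0.122,-0.0355,-0.1285,-0.087,-0.744,-0.221,0.4],
  squeeze=35,
)

```text
t: 9.5
tool_pos: [0.5918, 0.1489, 0.1054]
orientation: [-0.07, 2.392, 0.029]
force: [0.6, 0.3, -0.8]
opening: 0.049
gripper_force: 35.0
```

```bash
python3 -c "
from g import *
place('E')
s,p,d=snap('wrist','w5.png')
print(s['q'])"
```

```text
[0.0024, -0.0001, 0.0005, 0.0, 0.001, -0.001]
[0.0105, -0.0001, 0.0825, 0.0, 0.001, -0.001]
[0.015, -0.0001, 0.085, 0.0, 0.001, -0.001]
[ 0.24623145 -0.44097901  2.36767732 -0.27159487  0.48969691 -1.19133855]
```

View pics/w5.png

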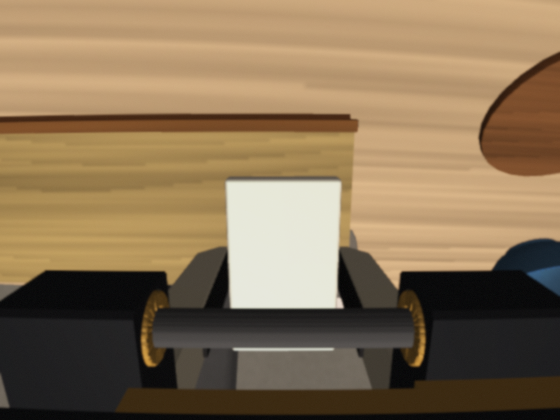

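The picture shows the tile held square to the board, with the lip at row 122. I'll put it down.

Request:
move_arm(
  deltas=[0.005,0,0.04,0,0,0,0.4,0.01,0,0.065,0,0,0,0.4,0.0105,0,0.0775,0,0,0,0.4,0.0105,0,0.0825,0,0,0,0.4,0.0105,0,0.0825,0,0,0,0.4,0.0125,0,0.084,0,0,0,0.4,0.015,0,0.085,0,0,0,0.4,0.015,0,0.085,0,0,0,0.4,0.015,0,0.085,0,0,0,0.4],
)

```text
t: 10.68
tool_pos: [0.6384, 0.1517, 0.0333]
orientation: [-0.071, 2.39, 0.029]
force: [-6.2, -2.6, 10.4]
opening: 0.0497
gripper_force: 35.0
```

```bash
python3 - <<'E'
from g import *
s,p,d=snap('wrist','w6.png');W=cloud('wrist',s,d)
print(s['force'],s['q'])
hsv=cv2.cvtColor(p,cv2.COLOR_RGB2HSV)
D=W-B0;b=np.stack([D@BX,D@EY,D@BN],-1)
m=(hsv[...,1]<40)&(hsv[...,2]>140)&(abs(b[...,1]-.172)<.05)&(abs(b[...,2]-.01)<.012)&(b[...,0]<.12)
q=b[m];print(np.percentile(q,[1,50,99],axis=0))
E
```

```text
[-6.2162307  -2.61837239 10.35430773] [ 0.22376741 -0.120404    2.27346084 -0.4337235   0.26792686 -1.02978719]
[[0.00120764 0.14732712 0.01030485]
 [0.02913019 0.17140633 0.01172747]
 [0.08268234 0.19534322 0.01310095]]
```

Request:
move_arm(
  deltas=[0.0015,0,-0.001,0,0,0,0.4,0.0015,0,-0.001,0,0,0,0.4,0.0015,0,-0.001,0,0,0,0.4],
  squeeze=10,
)

```text
t: 11.1
tool_pos: [0.6371, 0.1516, 0.0331]
orientation: [-0.07, 2.389, 0.029]
force: [4.6, -3.3, 1.4]
opening: 0.0497
gripper_force: 10.0
```

Request:
move_arm(
  deltas=[0,0,0,0,0,0,0.66,0,0,0,0,0,0,0.66,0,0,0,0,0,0,0.66,0,0,-0.03,0,0,0,0.66,0,0,-0.07,0,0,0,0.66,0,0,-0.085,0,0,0,0.66,0,0,-0.085,0,0,0,0.66,0,0,-0.085,0,0,0,0.66],
)

```text
t: 12.1
tool_pos: [0.5776, 0.1478, 0.0924]
orientation: [-0.071, 2.394, 0.028]
force: [-0.5, 0.3, 0.1]
opening: 0.0613
gripper_force: 0.0
```

```bash
cat > bt.py <<'E'
from g import *
from meas import tiles as ft
def bt(n):
    s,p,d=snap(n);W=cloud(n,s,d);hsv=cv2.cvtColor(p,cv2.COLOR_RGB2HSV)
    D=W-B0;b=np.stack([D@BX,D@EY,D@BN],-1)
    m=((hsv[...,1]<45)&(hsv[...,2]>140)&(abs(b[...,2]-.01)<.01)&(b[...,0]<.12)&(b[...,0]>-.02)).astype(np.uint8)
    k,L,st,_=cv2.connectedComponentsWithStats(m)
    for i in range(1,k):
        if st[i,4]<150: continue
        q=b[L==i];print(n,'board tile',st[i,4],cv2.minAreaRect((q[:,:2]*1000).astype(np.float32)),'z',np.percentile(q[:,2],[5,50,95]).round(4),'x',np.percentile(q[:,0],[1,99]).round(4))
    return ft(p,W)
E
python3 - <<'E'
from bt import *
bt('wrist')
for t in bt('side'): print(np.round(t,4))
pick('D')
E
```

```text
wrist board tile 8641 ((43.811161041259766, 170.91549682617188), (49.204105377197266, 88.00483703613281), 89.55523681640625) z [0.0106 0.0117 0.0128] x [0.0006 0.082 ]
side board tile 858 ((41.89699172973633, 169.69200134277344), (55.177852630615234, 84.89835357666016), 89.06367492675781) z [0.0067 0.0095 0.0117] x [0.0008 0.0837]
[ 4.33000e-01 -2.32300e-01 -1.09333e+01  8.46026e+01  5.12591e+01
  8.50000e-03]
[ 4.81000e-01 -1.47900e-01  1.42322e+01  8.23316e+01  5.10589e+01
  8.60000e-03]
[4.38200e-01 1.14500e-01 2.33610e+00 7.25982e+01 4.96021e+01 9.20000e-03]
[0.1075, -0.0252, -0.0834, 0.002, 0.746, 0.005]
[0.1788, -0.0252, -0.0063, 0.002, 0.746, 0.005]
```

Tile E is seated, its lower edge within 1 mm of the lip and its face flat. Next is tile D.

Request:
move_arm(
  deltas=[0.05,-0.012,-0.06,0,0.373,0,0.68,0.107,-0.025,-0.083,0.002,0.746,0.005,0.68,0.107,-0.025,-0.083,0.002,0.746,0.005,0.68,0.107,-0.025,-0.083,0.002,0.746,0.005,0.68,0.107,-0.025,-0.083,0.002,0.746,0.005,0.68,0.107,-0.025,-0.083,0.002,0.746,0.005,0.68,0.107,-0.025,-0.083,0.002,0.746,0.005,0.68,0.15,-0.025,-0.038,0.002,0.746,0.005,0.68,0.17,-0.025,-0.015,0.002,0.746,0.005,0.68,0.179,-0.025,-0.0065,0.002,0.746,0.005,0.68,0.179,-0.025,-0.0065,0.002,0.746,0.005,0.68,0.179,-0.025,-0.0065,0.002,0.746,0.005,0.68],
)

```text
t: 13.7
tool_pos: [0.4452, 0.1152, -0.0221]
orientation: [-0.085, 3.136, 0.001]
force: [0.4, 0.1, -0.9]
opening: 0.063
gripper_force: 0.0
```

```bash
python3 -c "
from g import *
pick('D');print(robot.read_state()['tool_pos'])"
```

```text
[0.0012, -0.0006, -0.1021, 0.001, 0.005, -0.0]
[0.0017, -0.0006, 0.0029, 0.001, 0.005, -0.0]
[ 0.44517054  0.11519644 -0.02214167]
```

Request:
move_arm(
  deltas=[0,0,0,0,0,0,0.68,0,0,0,0,0,0,0.4,0,0,0,0,0,0,0.4,0,0,0,0,0,0,0.4,0,0,0,0,0,0,0.4,0,0,-0.05,0,0,0,0.4,0,0,-0.105,0,0,0,0.4,0,0,-0.105,0,0,0,0.4,0,0,-0.105,0,0,0,0.4,0,0,-0.105,0,0,0,0.4],
  squeeze=35,
)

```text
t: 14.95
tool_pos: [0.4419, 0.1147, 0.079]
orientation: [0.085, -3.138, 0.0]
force: [-0.5, -0.5, -1.4]
opening: 0.0497
gripper_force: 35.0
```

```bash
python3 -c "
from g import *
place('D')"
```

```text
[-0.1504, -0.06, -0.0247, -0.002, -0.75, -0.005]
[-0.2005, -0.0597, 0.0408, -0.002, -0.75, -0.005]
[-0.1989, -0.0597, 0.0457, -0.002, -0.75, -0.005]
```

Request:
move_arm(
  deltas=[-0.06,-0.02,-0.025,0,-0.25,0,0.4,-0.15,-0.06,-0.0245,-0.002,-0.75,-0.005,0.4,-0.15,-0.06,-0.0245,-0.002,-0.75,-0.005,0.4,-0.15,-0.06,-0.0245,-0.002,-0.75,-0.005,0.4,-0.15,-0.06,-0.0245,-0.002,-0.75,-0.005,0.4,-0.15,-0.06,-0.0245,-0.002,-0.75,-0.005,0.4,-0.15,-0.06,-0.0245,-0.002,-0.75,-0.005,0.4,-0.18,-0.06,0.015,-0.002,-0.75,-0.005,0.4,-0.195,-0.06,0.033,-0.002,-0.75,-0.005,0.4,-0.2005,-0.06,0.041,-0.002,-0.75,-0.005,0.4,-0.2005,-0.06,0.041,-0.002,-0.75,-0.005,0.4,-0.2005,-0.06,0.041,-0.002,-0.75,-0.005,0.4],
)

```text
t: 16.45
tool_pos: [0.6488, 0.066, 0.042]
orientation: [-0.071, 2.388, 0.028]
force: [-0.5, 0.3, -1.0]
opening: 0.0494
gripper_force: 35.0
```

Request:
move_arm(
  deltas=[0,0,0,0,0,0,0.4,0.003,0,0.0015,0,0,0,0.4,0.005,0,0.002,0,0,0,0.4,0.006,0,0.002,0,0,0,0.4,0.006,0,0.002,0,0,0,0.4,0.006,0,0.002,0,0,0,0.4],
  squeeze=20,
)

```text
t: 17.2
tool_pos: [0.6441, 0.0656, 0.0349]
orientation: [-0.071, 2.389, 0.028]
force: [0.6, 0.0, -0.5]
opening: 0.0495
gripper_force: 20.0
```

```bash
cat >> bt.py <<'E'
def tb():
    s=robot.read_state();D=s['tool_pos']-B0;print('tcp board',np.round([D@BX,D@EY,D@BN],4),'F',np.round([s['force']@BX,s['force']@EY,s['force']@BN],1))
E
python3 -c "
from bt import *
tb();bt('wrist')"
```

```text
tcp board [ 0.0441  0.0858 -0.0234] F [ 0.1  0.  -0.8]
wrist board tile 10156 ((22.33047103881836, 171.11013793945312), (44.85896301269531, 50.96617126464844), 0.25236818194389343) z [0.0106 0.0116 0.0127] x [0.0004 0.0438]
wrist board tile 14415 ((31.901151657104492, 85.31169128417969), (50.311336517333984, 62.13041687011719), 89.99989318847656) z [0.011 0.012 0.013] x [0.0014 0.0618]
```

Request:
move_arm(
  deltas=[0.001,0,0.001,0,0,0,0.4,0.002,0,0.001,0,0,0,0.4,0.002,0,0.001,0,0,0,0.4,0.002,0,0.001,0,0,0,0.4],
  squeeze=10,
)

```text
t: 17.75
tool_pos: [0.6444, 0.0656, 0.0342]
orientation: [-0.071, 2.387, 0.028]
force: [-2.8, -0.1, 5.5]
opening: 0.0503
gripper_force: 10.0
```

Request:
move_arm(
  deltas=[0,0,0,0,0,0,0.66,0,0,0,0,0,0,0.66,0,0,0,0,0,0,0.66,0,0,-0.03,0,0,0,0.66,0,0,-0.07,0,0,0,0.66,0,0,-0.085,0,0,0,0.66,0,0,-0.085,0,0,0,0.66,0,0,-0.085,0,0,0,0.66],
)

```text
t: 18.75
tool_pos: [0.5853, 0.0621, 0.0943]
orientation: [-0.071, 2.39, 0.028]
force: [-0.9, -0.8, 0.2]
opening: 0.061
gripper_force: 0.0
```

```bash
python3 -c "
from bt import *
for t in bt('wrist'):print(np.round(t,4))
pick('C')"
```

```text
wrist board tile 8688 ((41.24338150024414, 84.79965209960938), (49.37881851196289, 82.6471939086914), 89.90005493164062) z [0.0109 0.0119 0.013 ] x [0.0006 0.0814]
wrist board tile 7896 ((41.471343994140625, 172.72601318359375), (53.66161346435547, 83.08853149414062), 89.40538024902344) z [0.0106 0.0117 0.0127] x [0.0007 0.0805]
[ 5.12900e-01 -5.76000e-02 -8.71656e+01  5.17104e+01  2.66524e+01
  1.07000e-02]
[ 5.03500e-01  2.74000e-02 -8.73216e+01  4.43011e+01  1.20097e+01
  1.07000e-02]
[0.0869, -0.1146, -0.0623, 0.002, 0.75, 0.003]
[0.1585, -0.1146, 0.0145, 0.002, 0.75, 0.003]
```

Tile D is seated. Next is tile C.

Request:
move_arm(
  deltas=[0.04,-0.05,-0.05,0,0.373,0,0.68,0.087,-0.1145,-0.0625,0.002,0.75,0.003,0.68,0.087,-0.1145,-0.0625,0.002,0.75,0.003,0.68,0.087,-0.1145,-0.0625,0.002,0.75,0.003,0.68,0.087,-0.1145,-0.0625,0.002,0.75,0.003,0.68,0.087,-0.1145,-0.0625,0.002,0.75,0.003,0.68,0.087,-0.1145,-0.0625,0.002,0.75,0.003,0.68,0.12,-0.1145,-0.027,0.002,0.75,0.003,0.68,0.145,-0.1145,0,0.002,0.75,0.003,0.68,0.1585,-0.1145,0.0145,0.002,0.75,0.003,0.68,0.1585,-0.1145,0.0145,0.002,0.75,0.003,0.68,0.1585,-0.1145,0.0145,0.002,0.75,0.003,0.68],
)

```text
t: 20.3
tool_pos: [0.4866, -0.0584, -0.0228]
orientation: [-0.088, 3.136, -0.001]
force: [0.4, 0.4, -0.2]
opening: 0.0633
gripper_force: 0.0
```

Request:
move_arm(
  deltas=[0,0,0,0,0,0,0.68,0,0,0,0,0,0,0.4,0,0,0,0,0,0,0.4,0,0,0,0,0,0,0.4,0,0,0,0,0,0,0.4,0,0,-0.05,0,0,0,0.4,0,0,-0.105,0,0,0,0.4,0,0,-0.105,0,0,0,0.4,0,0,-0.105,0,0,0,0.4,0,0,-0.105,0,0,0,0.4],
  squeeze=35,
)

```text
t: 21.55
tool_pos: [0.4846, -0.058, 0.0788]
orientation: [0.088, -3.138, -0.001]
force: [0.7, -0.5, -1.8]
opening: 0.0494
gripper_force: 35.0
```

```bash
python3 -c "
from g import *
place('C')"
```

```text
[-0.1176, 0.0286, -0.0248, -0.001, -0.75, -0.004]
[-0.1677, 0.0287, 0.0407, -0.001, -0.75, -0.004]
[-0.1661, 0.0287, 0.0456, -0.001, -0.75, -0.004]
```

Request:
move_arm(
  deltas=[-0.05,0.01,-0.025,0,-0.25,0,0.4,-0.1175,0.0285,-0.025,-0.001,-0.75,-0.004,0.4,-0.1175,0.0285,-0.025,-0.001,-0.75,-0.004,0.4,-0.1175,0.0285,-0.025,-0.001,-0.75,-0.004,0.4,-0.1175,0.0285,-0.025,-0.001,-0.75,-0.004,0.4,-0.1175,0.0285,-0.025,-0.001,-0.75,-0.004,0.4,-0.1175,0.0285,-0.025,-0.001,-0.75,-0.004,0.4,-0.147,0.0285,0.015,-0.001,-0.75,-0.004,0.4,-0.162,0.0285,0.033,-0.001,-0.75,-0.004,0.4,-0.1675,0.0285,0.0405,-0.001,-0.75,-0.004,0.4,-0.1675,0.0285,0.0405,-0.001,-0.75,-0.004,0.4,-0.1675,0.0285,0.0405,-0.001,-0.75,-0.004,0.4],
)

```text
t: 23.05
tool_pos: [0.6526, -0.0207, 0.042]
orientation: [-0.072, 2.388, 0.027]
force: [-0.5, -0.4, -0.4]
opening: 0.0493
gripper_force: 35.0
```

Request:
move_arm(
  deltas=[0,0,0,0,0,0,0.4,0.003,0,0.0015,0,0,0,0.4,0.005,0,0.002,0,0,0,0.4,0.006,0,0.002,0,0,0,0.4,0.007,0,0.003,0,0,0,0.4,0.007,0,0.003,0,0,0,0.4,0.007,0,0.003,0,0,0,0.4],
  squeeze=20,
)

```text
t: 23.92
tool_pos: [0.6503, -0.021, 0.0361]
orientation: [-0.072, 2.386, 0.026]
force: [-9.9, 2.3, 12.4]
opening: 0.0497
gripper_force: 20.0
```

```bash
python3 -c "
from bt import *
tb();bt('wrist')"
```

```text
tcp board [ 0.0458 -0.001  -0.0232] F [ 1.3  2.9 15.7]
wrist board tile 10544 ((22.75901985168457, 84.92169189453125), (50.0383415222168, 46.21693801879883), 89.64308166503906) z [0.0109 0.0119 0.0129] x [0.0002 0.045 ]
wrist board tile 14390 ((33.469459533691406, -1.366617202758789), (50.37346267700195, 62.18390655517578), 89.81763458251953) z [0.0112 0.0122 0.0132] x [0.003  0.0634]
```

Request:
move_arm(
  deltas=[0,0,-0.0015,0,0,0,0.4,0.002,0,-0.0015,0,0,0,0.4,0.003,0,-0.0015,0,0,0,0.4,0.003,0,-0.0015,0,0,0,0.4,0.003,0,-0.0015,0,0,0,0.4],
  squeeze=15,
)

```text
t: 24.6
tool_pos: [0.6469, -0.0211, 0.0343]
orientation: [-0.071, 2.387, 0.027]
force: [3.2, 2.8, 4.0]
opening: 0.0497
gripper_force: 15.0
```

```bash
python3 -c "
from bt import *
tb();bt('wrist')"
```

```text
tcp board [ 0.0421 -0.0009 -0.0222] F [5.2 2.6 0.6]
wrist board tile 14304 ((30.123191833496094, -1.4942207336425781), (61.908103942871094, 50.06437683105469), 0.06268034875392914) z [0.0121 0.0131 0.0141] x [-0.0003  0.0597]
wrist board tile 9646 ((21.289724349975586, 84.94564819335938), (43.475460052490234, 50.009761810302734), 0.07367892563343048) z [0.0109 0.0119 0.0129] x [0.0001 0.0419]
```

Tile C is on the lip, about 1 mm off the face. I'll release it.

Request:
move_arm(
  deltas=[-0.0005,0,0.001,0,0,0,0.4,-0.0005,0,0.001,0,0,0,0.66,-0.0005,0,0.001,0,0,0,0.66,-0.0005,0,0.001,0,0,0,0.66,0,0,-0.03,0,0,0,0.66,0,0,-0.07,0,0,0,0.66,0,0,-0.085,0,0,0,0.66,0,0,-0.085,0,0,0,0.66,0,0,-0.085,0,0,0,0.66],
)

```text
t: 25.78
tool_pos: [0.5877, -0.0244, 0.0943]
orientation: [-0.072, 2.39, 0.027]
force: [-0.2, 0.4, -0.1]
opening: 0.0614
gripper_force: 0.0
```

```bash
python3 -c "
from bt import *
for t in bt('wrist'):print(np.round(t,4))
pick('B')"
```

```text
wrist board tile 8552 ((40.69562911987305, -1.8338260650634766), (49.2512321472168, 82.68233489990234), 89.74256134033203) z [0.0111 0.0122 0.0132] x [0.0001 0.0809]
wrist board tile 7672 ((40.980857849121094, 86.81828308105469), (53.91404342651367, 82.74046325683594), 89.37877655029297) z [0.0109 0.0119 0.013 ] x [0.0005 0.0798]
wrist board tile 6593 ((40.17551040649414, 170.4465789794922), (50.07093811035156, 80.16344451904297), 89.57947540283203) z [0.0105 0.0116 0.0127] x [0.0009 0.0766]
[ 5.08900e-01 -1.41500e-01 -7.61805e+01  5.14234e+01  2.30035e+01
  1.07000e-02]
[ 5.01900e-01  2.81000e-02 -8.52086e+01  4.92032e+01  1.53913e+01
  1.07000e-02]
[0.0926, -0.1172, -0.0674, -0.06, 0.749, -0.151]
[0.1642, -0.1172, 0.0094, -0.06, 0.749, -0.151]
```

Request:
move_arm(
  deltas=[0.045,-0.055,-0.055,-0.03,0.373,-0.075,0.68,0.0925,-0.117,-0.0675,-0.06,0.749,-0.151,0.68,0.0925,-0.117,-0.0675,-0.06,0.749,-0.151,0.68,0.0925,-0.117,-0.0675,-0.06,0.749,-0.151,0.68,0.0925,-0.117,-0.0675,-0.06,0.749,-0.151,0.68,0.0925,-0.117,-0.0675,-0.06,0.749,-0.151,0.68,0.0925,-0.117,-0.0675,-0.06,0.749,-0.151,0.68,0.126,-0.117,-0.032,-0.06,0.749,-0.151,0.68,0.151,-0.117,-0.005,-0.06,0.749,-0.151,0.68,0.164,-0.117,0.0095,-0.06,0.749,-0.151,0.68,0.164,-0.117,0.0095,-0.06,0.749,-0.151,0.68,0.164,-0.117,0.0095,-0.06,0.749,-0.151,0.68],
)

```text
t: 27.32
tool_pos: [0.4816, -0.1482, -0.0228]
orientation: [-0.341, 3.12, -0.002]
force: [-0.9, -0.2, -0.7]
opening: 0.0632
gripper_force: 0.0
```

Request:
move_arm(
  deltas=[0,0,0,0,0,0,0.68,0,0,0,0,0,0,0.4,0,0,0,0,0,0,0.4,0,0,0,0,0,0,0.4,0,0,0,0,0,0,0.4,0,0,-0.05,0,0,0,0.4,0,0,-0.105,0,0,0,0.4,0,0,-0.105,0,0,0,0.4,0,0,-0.105,0,0,0,0.4,0,0,-0.105,0,0,0,0.4],
  squeeze=35,
)

```text
t: 28.58
tool_pos: [0.48, -0.1473, 0.0789]
orientation: [0.342, -3.121, -0.002]
force: [-0.2, 0.1, -1.4]
opening: 0.0493
gripper_force: 34.9
```

```bash
python3 -c "
from g import *
place('B')"
```

```text
[-0.131, 0.0104, -0.0248, 0.061, -0.749, 0.151]
[-0.1804, 0.0024, 0.0407, 0.061, -0.749, 0.151]
[-0.1788, 0.0027, 0.0456, 0.061, -0.749, 0.151]
```

Request:
move_arm(
  deltas=[-0.05,0.01,-0.025,0.02,-0.25,0.05,0.4,-0.131,0.0105,-0.025,0.061,-0.749,0.151,0.4,-0.131,0.0105,-0.025,0.061,-0.749,0.151,0.4,-0.131,0.0105,-0.025,0.061,-0.749,0.151,0.4,-0.131,0.0105,-0.025,0.061,-0.749,0.151,0.4,-0.131,0.0105,-0.025,0.061,-0.749,0.151,0.4,-0.131,0.0105,-0.025,0.061,-0.749,0.151,0.4,-0.16,0.006,0.015,0.061,-0.749,0.151,0.4,-0.175,0.003,0.033,0.061,-0.749,0.151,0.4,-0.1805,0.0025,0.0405,0.061,-0.749,0.151,0.4,-0.1805,0.0025,0.0405,0.061,-0.749,0.151,0.4,-0.1805,0.0025,0.0405,0.061,-0.749,0.151,0.4],
)

```text
t: 30.08
tool_pos: [0.6587, -0.1034, 0.0462]
orientation: [-0.067, 2.397, 0.019]
force: [0.8, -0.8, -1.0]
opening: 0.0493
gripper_force: 34.9
```

Request:
move_arm(
  deltas=[0,0,0,0,0,0,0.4,0.003,0,0.0005,0,0,0,0.4,0.006,0,0.0005,0,0,0,0.4,0.008,0,0.0005,0,0,0,0.4,0.008,0,0.0005,0,0,0,0.4,0.008,0,0.0005,0,0,0,0.4],
  squeeze=20,
)

```text
t: 30.82
tool_pos: [0.6527, -0.1022, 0.0405]
orientation: [-0.063, 2.402, 0.017]
force: [-0.1, 0.5, -0.8]
opening: 0.0496
gripper_force: 19.9
```

```bash
python3 -c "
from bt import *
tb();bt('wrist')"
```

```text
tcp board [ 0.047  -0.0822 -0.0183] F [-0.6  0.6 -0.6]
wrist board tile 11190 ((24.48517417907715, -1.5422134399414062), (50.3416633605957, 50.46722412109375), 0.21217752993106842) z [0.0111 0.0121 0.0131] x [-0.0001  0.0488]
wrist board tile 14330 ((35.431373596191406, -83.72322082519531), (63.2766227722168, 51.84989929199219), 0.38887739181518555) z [0.0152 0.0163 0.0174] x [0.0047 0.0656]
```

```bash
python3 -c "
from bt import *
print(robot.read_state()['q'],robot.read_state()['dq'])
rows([board(.043,-.086,-.0215)])"
```

```text
[-0.42043956 -0.11524396  2.24413685  0.77428378  0.44608675 -2.65700806] [ 8.13508986e-04 -1.88029720e-04 -2.27020023e-03 -1.35125047e-03
 -1.65304464e-03  5.17623128e-05]
[0.004, -0.0037, 0.0033, -0.01, -0.009, -0.003]
```

Joint 6 is at its limit. I'll ease sideways, which relaxes it.

Request:
move_arm(
  deltas=[0,0.003,0,0,0,0,0.4,0,0.005,0,0,0,0,0.4,0,0.005,0,0,0,0,0.4],
)

```text
t: 31.25
tool_pos: [0.6524, -0.0969, 0.0405]
orientation: [-0.064, 2.402, 0.017]
force: [-1.1, 0.4, -1.2]
opening: 0.0498
gripper_force: 19.9
```

```bash
python3 -c "
from bt import *
tb();bt('wrist');print(robot.read_state()['q'])
rows([board(.043,-.080,-.0215)])"
```

```text
tcp board [ 0.047  -0.0769 -0.0184] F [-1.6  0.5 -0.2]
wrist board tile 11348 ((28.856639862060547, -1.6239376068115234), (50.025390625, 58.97378921508789), 89.85224151611328) z [0.0111 0.0121 0.0132] x [-0.0001  0.0499]
wrist board tile 14342 ((35.41830062866211, -78.26708221435547), (63.40641403198242, 51.606510162353516), 0.3244168758392334) z [0.0152 0.0162 0.0173] x [0.0047 0.0657]
[-0.40879846 -0.12031088  2.24884931  0.76504248  0.4396866  -2.640169  ]
[0.004, -0.003, 0.0032, -0.01, -0.009, -0.003]
```

Request:
move_arm(
  deltas=[0.002,0,0.001,-0.005,-0.005,0,0.4,0.004,0,0.002,-0.01,-0.009,0,0.4,0.005,0,0.0035,-0.01,-0.009,0,0.4,0.005,0,0.0035,-0.01,-0.009,0,0.4,0.005,0,0.0035,-0.01,-0.009,0,0.4],
)

```text
t: 31.92
tool_pos: [0.6517, -0.0946, 0.0379]
orientation: [-0.063, 2.401, 0.024]
force: [-0.3, -0.8, -0.8]
opening: 0.0494
gripper_force: 19.9
```

```bash
python3 -c "
from bt import *
tb();bt('wrist');print(robot.read_state()['q'])
rows([board(.043,-.080,-.0215)])"
```

```text
tcp board [ 0.0448 -0.0746 -0.0199] F [-0.8 -0.7 -0.3]
wrist board tile 10898 ((27.46578025817871, -1.609832763671875), (56.49701690673828, 49.98263931274414), 0.021296516060829163) z [0.0111 0.0121 0.0131] x [-0.0001  0.0483]
wrist board tile 14330 ((32.95741271972656, -75.83528137207031), (51.397125244140625, 63.251182556152344), 89.97919464111328) z [0.0137 0.0147 0.0157] x [0.0024 0.0634]
[-0.40885023 -0.11671154  2.25249312  0.78408889  0.43793071 -2.65707107]
[0.0018, -0.0054, 0.0017, -0.005, -0.008, -0.005]
```

Request:
move_arm(
  deltas=[0,-0.003,0,0,0,0.025,0.4,0.001,-0.005,0.001,-0.005,-0.008,0.025,0.4,0.002,-0.005,0.002,-0.005,-0.008,0.025,0.4,0.0025,-0.005,0.002,-0.005,-0.008,0.025,0.4,0.0025,-0.005,0.002,-0.005,-0.008,0.025,0.4],
)

```text
t: 32.6
tool_pos: [0.6517, -0.0978, 0.037]
orientation: [-0.031, 2.399, 0.038]
force: [-0.1, -0.4, -0.8]
opening: 0.0498
gripper_force: 19.9
```

```bash
python3 -c "
from bt import *
tb();bt('wrist');print(robot.read_state()['q'])
rows([board(.043,-.080,-.0215)])"
```

```text
tcp board [ 0.0441 -0.0778 -0.0204] F [-0.6 -0.4 -0.5]
wrist board tile 11125 ((27.63898468017578, -1.7864341735839844), (56.69491958618164, 49.89986038208008), 0.051753684878349304) z [0.0111 0.0121 0.0132] x [-0.0001  0.0478]
wrist board tile 14335 ((32.294517517089844, -78.91089630126953), (51.450775146484375, 63.2127799987793), 88.91141510009766) z [0.0131 0.0141 0.0151] x [0.0016 0.0626]
[-0.41835868 -0.11162213  2.25150421  0.80431017  0.44090576 -2.65712985]
[0.0011, -0.0023, 0.0011, -0.004, -0.005, -0.032]
```

Request:
move_arm(
  deltas=[0.001,0,0.001,0,0,0.015,0.4,0.003,0,0.002,0,0,0.015,0.4,0.003,0,0.002,0,0,0.015,0.4,0.003,0,0.002,0,0,0.015,0.4],
)

```text
t: 33.15
tool_pos: [0.6515, -0.0979, 0.0345]
orientation: [-0.013, 2.398, 0.045]
force: [-5.9, 1.3, 6.4]
opening: 0.05
gripper_force: 19.9
```

```bash
python3 -c "
from bt import *
tb();bt('wrist');print(robot.read_state()['q'])
rows([board(.043,-.080,-.0215)])"
```

```text
tcp board [ 0.0422 -0.0778 -0.0221] F [0.  1.6 8.6]
wrist board tile 10957 ((26.804710388183594, -1.740102767944336), (50.06907272338867, 54.893367767333984), 89.86831665039062) z [0.0111 0.0121 0.0131] x [-0.0001  0.0464]
wrist board tile 14323 ((30.181127548217773, -77.85700225830078), (52.65991973876953, 62.887977600097656), 87.72085571289062) z [0.0114 0.0124 0.0134] x [-0.0002  0.0606]
[-0.41922223 -0.10644875  2.25357892  0.81902496  0.43575931 -2.65800733]
[-0.0009, -0.0021, -0.0006, -0.004, -0.004, -0.047]
```

Request:
move_arm(
  deltas=[0,0,-0.0005,0,0,0,0.62,0,0,-0.0005,0,0,0,0.62,0,0,-0.0005,0,0,0,0.62,0,0,-0.03,0,0,0,0.62,0,0,-0.07,0,0,0,0.62,0,0,-0.085,0,0,0,0.62,0,0,-0.085,0,0,0,0.62,0,0,-0.085,0,0,0,0.62],
)

```text
t: 34.2
tool_pos: [0.5936, -0.1008, 0.0957]
orientation: [-0.013, 2.4, 0.045]
force: [-0.8, 0.5, 0.4]
opening: 0.0577
gripper_force: 0.0
```

```bash
python3 -c "
from bt import *
tb()
for t in bt('wrist'):print(np.round(t,4))
print(robot.read_state()['q'])
x,y,a,_=tiles['A']
rows([down([.47,-.2,.12],60),down([.46,-.2,.12],110),down([x,y,.08],a+180),down([x,y,-.025],a+180)])"
```

```text
tcp board [ 0.0414 -0.0773  0.0622] F [-0.3  0.5  0.8]
wrist board tile 8035 ((41.419395446777344, 84.51663208007812), (50.32906723022461, 83.35108184814453), 89.47193145751953) z [0.0108 0.0119 0.013 ] x [0.0007 0.0816]
wrist board tile 8031 ((43.365966796875, -1.775604248046875), (87.89087677001953, 49.63080596923828), 0.012826086953282356) z [0.011  0.0121 0.0132] x [0.0002 0.0807]
wrist board tile 8653 ((42.99292755126953, -78.5993423461914), (49.233646392822266, 87.92306518554688), 88.96675872802734) z [0.0113 0.0124 0.0135] x [0.     0.0812]
[ 5.05600e-01  2.40000e-02 -8.68725e+01  3.20788e+01  9.12210e+00
  1.08000e-02]
[-0.49609163 -0.43498478  2.37982004  0.63869678  0.63440916 -2.49120396]
[0.0741, -0.0958, -0.1051, -0.354, 0.689, -0.987]
[0.0815, -0.0956, -0.1119, -0.681, 0.528, -1.809]
[0.1283, -0.1307, -0.1019, -1.054, 0.169, -2.725]
[0.1992, -0.1337, -0.0245, -1.054, 0.169, -2.725]
```

Tile B is on the lip to within about 1°. Joint 6 is nearly used up, so tile A gets a half-turned wrist. I'll unwind it in two stages.

```bash
python3 -c "
from g import *
x,y,a,_=tiles['A']
rows([down([.46,-.2,.12],-20),down([.45,-.22,.12],-85)])"
```

```text
[0.0815, -0.0956, -0.1119, 0.165, 0.727, 0.343]
[0.0888, -0.1154, -0.1194, 0.578, 0.572, 1.42]
```

Request:
move_arm(
  deltas=[0.04,-0.05,-0.08,0.08,0.36,0.17,0.68,0.08,-0.095,-0.11,0.165,0.727,0.343,0.68,0.08,-0.095,-0.11,0.165,0.727,0.343,0.68,0.08,-0.095,-0.11,0.165,0.727,0.343,0.68,0.08,-0.095,-0.11,0.165,0.727,0.343,0.68,0.089,-0.115,-0.119,0.578,0.572,1.42,0.68,0.089,-0.115,-0.119,0.578,0.572,1.42,0.68,0.089,-0.115,-0.119,0.578,0.572,1.42,0.68,0.089,-0.115,-0.119,0.578,0.572,1.42,0.68,0.089,-0.115,-0.119,0.578,0.572,1.42,0.68,0.089,-0.115,-0.119,0.578,0.572,1.42,0.68,0.089,-0.115,-0.119,0.578,0.572,1.42,0.68],
)

```text
t: 35.75
tool_pos: [0.4502, -0.2193, 0.1192]
orientation: [-2.12, -2.316, 0.0]
force: [-0.3, 0.0, 0.3]
opening: 0.0634
gripper_force: 0.0
```

```bash
python3 -c "
from g import *
x,y,a,_=tiles['A']
print(robot.read_state()['q'])
rows([down([x,y,.08],a-180)])"
```

```text
[-5.55938650e-01 -9.21071203e-02  1.84784462e+00  1.71808438e-04
  1.38725942e+00 -6.44296133e-01]
[-0.0136, -0.0184, 0.0392, -0.002, 0.0, 1.879]
```

Request:
move_arm(
  deltas=[-0.0135,-0.0185,0.02,0,0,1.878,0.68,-0.0135,-0.0185,0.02,0,0,1.878,0.68,-0.0135,-0.0185,0.02,0,0,1.878,0.68,-0.0135,-0.0185,0.02,0,0,1.878,0.68,-0.0135,-0.0185,0.02,0,0,1.878,0.68,-0.0135,-0.0185,0.02,0,0,1.878,0.68,-0.0135,-0.0185,0.02,0,0,1.878,0.68,-0.0135,-0.0185,0.02,0,0,1.878,0.68,-0.0135,-0.0185,0.02,0,0,1.878,0.68,-0.0135,-0.0185,0.02,0,0,1.878,0.68,-0.0135,-0.0185,0.02,0,0,1.878,0.68,-0.0135,-0.0185,0.02,0,0,1.878,0.68],
)

```text
t: 37.25
tool_pos: [0.4329, -0.2347, 0.1001]
orientation: [3.124, -0.335, -0.0]
force: [0.3, -0.5, -0.5]
opening: 0.063
gripper_force: 0.0
```

```bash
python3 -c "
from bt import *
for t in bt('wrist'):print(np.round(t,4))
pick2=tiles['A']
x,y,a,_=pick2
print(robot.read_state()['q'])
rows([down([x,y,-.025],a-180)])"
```

```text
wrist board tile 1160 ((8.008275032043457, -78.85691833496094), (47.21982192993164, 17.103561401367188), 86.2585220336914) z [0.011  0.0123 0.0135] x [0.0006 0.016 ]
[ 4.31600e-01 -2.33800e-01 -1.16670e+01  8.40036e+01  4.95993e+01
  1.07000e-02]
[-6.01036068e-01 -9.99271765e-02  1.89103642e+00 -1.03750786e-04
  1.35038470e+00  1.18495067e+00]
[0.0001, -0.0003, 0.1252, 0.0, -0.0, 0.005]
```

Request:
move_arm(
  deltas=[-0.001,-0.001,0.05,0,0,-0.01,0.68,-0.001,-0.001,0.1,0,0,-0.01,0.68,-0.001,-0.001,0.118,0,0,-0.01,0.68,-0.001,-0.001,0.125,0,0,-0.01,0.68,-0.001,-0.001,0.125,0,0,-0.01,0.68,-0.001,-0.001,0.125,0,0,-0.01,0.68,-0.001,-0.001,0.125,0,0,-0.01,0.4,-0.001,-0.001,0.125,0,0,-0.01,0.4,-0.001,-0.001,0.125,0,0,-0.01,0.4,-0.001,-0.001,0.125,0,0,-0.01,0.4],
  squeeze=35,
)

```text
t: 38.55
tool_pos: [0.4328, -0.2342, -0.0237]
orientation: [3.123, -0.33, 0.002]
force: [-1.3, 1.1, 6.6]
opening: 0.0491
gripper_force: 35.0
```

Request:
move_arm(
  deltas=[0,0,-0.05,0,0,0,0.4,0,0,-0.1,0,0,0,0.4,0,0,-0.12,0,0,0,0.4,0,0,-0.12,0,0,0,0.4,0,0,-0.12,0,0,0,0.4],
)

```text
t: 39.17
tool_pos: [0.4312, -0.2331, 0.0938]
orientation: [-3.124, 0.33, 0.002]
force: [-0.2, 0.1, -0.9]
opening: 0.0491
gripper_force: 35.0
```

```bash
cat >> g.py <<'E'
def boardf(x,y,z):
    p,R=board(x,y,z); return p,R@np.diag([-1,-1,1])
def placef(y): rows([boardf(.055,y,.06),boardf(.047,y,-.021),boardf(.040,y,-.0215)])
E
python3 -c "
from g import *
placef(-.17)"
```

```text
[0.1669, -0.077, -0.0098, 0.1, 0.745, -0.257]
[0.2145, -0.0901, 0.055, 0.1, 0.745, -0.257]
[0.2099, -0.0889, 0.0601, 0.1, 0.745, -0.257]
```

Request:
move_arm(
  deltas=[0.05,-0.02,-0.01,0.03,0.25,-0.08,0.4,0.167,-0.077,-0.01,0.1,0.745,-0.257,0.4,0.167,-0.077,-0.01,0.1,0.745,-0.257,0.4,0.167,-0.077,-0.01,0.1,0.745,-0.257,0.4,0.167,-0.077,-0.01,0.1,0.745,-0.257,0.4,0.167,-0.077,-0.01,0.1,0.745,-0.257,0.4,0.167,-0.077,-0.01,0.1,0.745,-0.257,0.4,0.167,-0.077,-0.01,0.1,0.745,-0.257,0.4,0.167,-0.077,-0.01,0.1,0.745,-0.257,0.4],
)

```text
t: 40.3
tool_pos: [0.6122, -0.1933, 0.1063]
orientation: [-2.904, -0.088, -1.143]
force: [0.2, -0.4, -1.3]
opening: 0.0496
gripper_force: 35.0
```

```bash
python3 -c "
from bt import *
tb();print(robot.read_state()['q'])
placef(-.17)"
```

```text
tcp board [ 0.0582 -0.1708  0.0611] F [-0.8 -0.4 -1.1]
[-0.68449975 -0.25059851  2.2243318   0.76900032  0.7239122   0.34966732]
[-0.0032, -0.0008, 0.0011, 0.001, -0.002, 0.002]
[-0.0113, -0.0009, 0.082, 0.001, -0.002, 0.002]
[-0.0183, -0.0009, 0.0825, 0.001, -0.002, 0.002]
```

Request:
move_arm(
  deltas=[-0.005,-0.001,0.03,0,0,0,0.4,-0.01,-0.001,0.06,0,0,0,0.4,-0.011,-0.001,0.076,0,0,0,0.4,-0.011,-0.001,0.081,0,0,0,0.4,-0.011,-0.001,0.081,0,0,0,0.4,-0.011,-0.001,0.081,0,0,0,0.4,-0.013,-0.001,0.081,0,0,0,0.4,-0.015,-0.001,0.081,0,0,0,0.4,-0.015,-0.001,0.081,0,0,0,0.4,-0.015,-0.001,0.081,0,0,0,0.4],
)

```text
t: 41.55
tool_pos: [0.6556, -0.1899, 0.0361]
orientation: [-2.903, -0.086, -1.143]
force: [0.6, -0.3, -1.2]
opening: 0.0494
gripper_force: 35.0
```

```bash
python3 -c "
from bt import *
tb();bt('wrist')"
```

```text
tcp board [ 0.0422 -0.1699 -0.02  ] F [-0.4 -0.3 -1.3]
wrist board tile 13948 ((53.485435485839844, -170.33135986328125), (60.793792724609375, 49.631107330322266), 0.09952501952648163) z [0.0135 0.0145 0.0155] x [0.0242 0.0835]
wrist board tile 9312 ((61.127933502197266, -78.6689453125), (50.47382354736328, 44.22724914550781), 88.95769500732422) z [0.0112 0.0124 0.0134] x [0.0417 0.0829]
wrist board tile 221 ((1.019349217414856, -170.07838439941406), (2.866908073425293, 47.44266891479492), 0.33896681666374207) z [0.0136 0.0144 0.0155] x [-0.0002  0.0023]
```

Request:
move_arm(
  deltas=[0,0,0.0015,0,0,0,0.4,-0.001,0,0.0025,0,0,0,0.4,-0.002,0,0.0025,0,0,0,0.4,-0.002,0,0.0025,0,0,0,0.4],
  squeeze=15,
)

```text
t: 42.1
tool_pos: [0.6568, -0.19, 0.0342]
orientation: [-2.903, -0.087, -1.146]
force: [-3.0, 2.0, 6.2]
opening: 0.0498
gripper_force: 15.0
```

```bash
python3 -c "
from bt import *
tb();bt('wrist')"
```

```text
tcp board [ 0.0419 -0.1701 -0.0222] F [2.1 2.2 6.5]
wrist board tile 13963 ((53.229061126708984, -170.42616271972656), (60.70063018798828, 49.60591125488281), 0.30608677864074707) z [0.0116 0.0127 0.0137] x [0.024  0.0831]
wrist board tile 9452 ((61.153324127197266, -78.74649810791016), (50.081233978271484, 44.611915588378906), 89.37748718261719) z [0.0112 0.0124 0.0134] x [0.0422 0.083 ]
wrist board tile 292 ((0.7512116432189941, -170.5800323486328), (47.75040817260742, 3.226161241531372), 89.81292724609375) z [0.0116 0.0125 0.0135] x [-0.0007  0.002 ]
```

Request:
move_arm(
  deltas=[0,0,0,0,0,0,0.64,0,0,0,0,0,0,0.64,0,0,0,0,0,0,0.64,0,0,-0.03,0,0,0,0.64,0,0,-0.07,0,0,0,0.64,0,0,-0.11,0,0,0,0.64,0,0,-0.11,0,0,0,0.64,0,0,-0.11,0,0,0,0.64],
)

```text
t: 43.15
tool_pos: [0.5811, -0.1942, 0.1129]
orientation: [-2.904, -0.086, -1.143]
force: [0.2, -0.4, 0.6]
opening: 0.0598
gripper_force: 0.0
```

```bash
python3 - <<'E'
from bt import *
from meas import *
bt('wrist')
for n in ['scene','side']:
    s,p,d=snap(n,n+'1.png');W=cloud(n,s,d)
    X,Y,Z=W[...,0],W[...,1],W[...,2]
    m=(np.hypot(X-.43,Y-.34)<.15)&(Z>.081)&(Z<.09)
    (c,r)=cv2.minEnclosingCircle((W[m][:,:2]*1000).astype(np.float32));print('mug rim',c,r,m.sum())
    m=(np.hypot(X-c[0]/1000,Y-c[1]/1000)<.1)&(Z>.02)&(Z<.12);h=W[m];d=np.hypot(*(h[:,:2]-np.array(c)/1000).T);k=d>.055
    print('handle',k.sum(),h[k].mean(0) if k.any() else 0)
bt('side')
print(robot.read_state()['q'])
E
```

```text
wrist board tile 6739 ((41.61143493652344, -1.8549365997314453), (50.573486328125, 83.18852233886719), 89.77053833007812) z [0.0109 0.0121 0.0132] x [0.0011 0.0827]
wrist board tile 7057 ((41.0032958984375, -78.66676330566406), (49.71900177001953, 83.92237091064453), 88.7744140625) z [0.0112 0.0123 0.0135] x [0.0012 0.0826]
wrist board tile 7266 ((40.67534255981445, -170.68414306640625), (83.50152587890625, 49.12218475341797), 0.10215076059103012) z [0.0116 0.0126 0.0138] x [0.0002 0.0817]
mug rim (401.42596435546875, 398.84356689453125) 45.78767776489258 367
handle 128 [0.43443559 0.45769569 0.05005547]
mug rim (409.4558410644531, 367.092529296875) 28.743234634399414 182
handle 0 0
side board tile 430 ((41.743431091308594, -173.7792510986328), (83.85865020751953, 61.598533630371094), 0.0035091890022158623) z [0.0069 0.0098 0.0119] x [0.0008 0.0828]
side board tile 509 ((42.087100982666016, -80.41542053222656), (59.4952507019043, 84.19482421875), 89.77059936523438) z [0.0077 0.0098 0.0118] x [0.0014 0.0832]
side board tile 594 ((41.89973068237305, -4.3852386474609375), (84.02618408203125, 57.79884338378906), 0.2610156834125519) z [0.0073 0.0096 0.0115] x [0.0016 0.0833]
side board tile 719 ((41.96874237060547, 83.595703125), (85.33580017089844, 57.1859245300293), 0.06846854090690613) z [0.007  0.0093 0.0114] x [0.0012 0.0838]
side board tile 841 ((42.320919036865234, 169.50970458984375), (85.50123596191406, 54.70819091796875), 0.030207505449652672) z [0.0073 0.0095 0.0118] x [0.0016 0.0839]
[-0.73865097 -0.34871534  2.28871887  0.76027404  0.78551293  0.33418438]
```

View pics/side1.png

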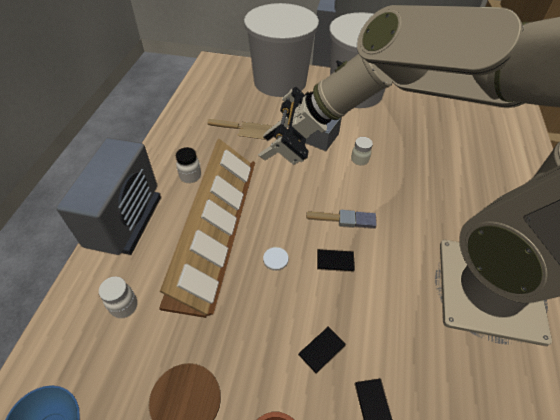

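All five tiles lean in a row on the rack, running from (235,163) to (197,283) in the picture. The mug has been knocked to about (0.401, 0.399). Next I'll move over its rim on the robot side and look again.

```bash
python3 -c "
from g import *
rows([down([.52,0,.19],-120),down([.373,.371,.15],-45)])"
```

```text
[0.0173, -0.1965, -0.0909, 0.368, -0.685, -0.94]
[-0.1014, -0.5756, -0.1462, 0.85, -0.383, -2.166]
```

Request:
move_arm(
  deltas=[0.017,-0.1,-0.09,0.184,-0.342,-0.47,0.43,0.017,-0.1965,-0.091,0.368,-0.685,-0.94,0.43,0.017,-0.1965,-0.091,0.368,-0.685,-0.94,0.43,0.017,-0.1965,-0.091,0.368,-0.685,-0.94,0.43,0.017,-0.1965,-0.091,0.368,-0.685,-0.94,0.43,0.017,-0.1965,-0.091,0.368,-0.685,-0.94,0.43,-0.1,-0.575,-0.146,0.85,-0.383,-2.166,0.43,-0.1,-0.575,-0.146,0.85,-0.383,-2.166,0.43,-0.1,-0.575,-0.146,0.85,-0.383,-2.166,0.43,-0.1,-0.575,-0.146,0.85,-0.383,-2.166,0.43,-0.1,-0.575,-0.146,0.85,-0.383,-2.166,0.43,-0.1,-0.575,-0.146,0.85,-0.383,-2.166,0.43],
)

```text
t: 44.85
tool_pos: [0.3823, 0.3488, 0.1523]
orientation: [1.556, 2.727, 0.016]
force: [0.4, 0.6, -0.2]
opening: 0.04
gripper_force: 0.0
```

```bash
python3 -c "
from g import *
print(robot.read_state()['q'])
rows([down([.373,.371,.15],-45)])"
```

```text
[ 0.63840196 -0.08316639  1.77773466  0.00271807  1.43708196  0.10402784]
[0.0238, 0.0032, 0.0025, 0.01, -0.002, -0.251]
```

Request:
move_arm(
  deltas=[0.01,0,0,0,0,-0.12,0.43,0.01,0,0,0,0,-0.25,0.43,0.01,0,0,0,0,-0.25,0.43,0.01,0,0,0,0,-0.25,0.43,0.01,0,0,0,0,-0.25,0.43],
)

```text
t: 45.48
tool_pos: [0.3788, 0.3551, 0.1534]
orientation: [1.216, 2.893, 0.017]
force: [-0.2, -0.1, 0.1]
opening: 0.0401
gripper_force: 0.0
```

```bash
python3 - <<'E'
from g import *
s,p,d=snap('wrist','w7.png');W=cloud('wrist',s,d)
X,Y,Z=W[...,0],W[...,1],W[...,2]
R=Rot.from_rotvec(s['orientation']).as_matrix();T=(W-s['tool_pos'])@R
red=(p[...,0].astype(int)>p[...,2]+40)
m=(Z>.080)&(Z<.092)&red&(np.hypot(X-.4,Y-.4)<.12)&(T[...,2]>0)
q=W[m];(c,r)=cv2.minEnclosingCircle((q[:,:2]*1000).astype(np.float32));print('rim',c,r,m.sum(),np.median(q[:,2]),q.min(0),q.max(0))
m=(np.hypot(X-.58,Y-.354)<.08)&(Z>.006)&(Z<.012)
q=W[m]
if len(q)>50: print('bat',cv2.minEnclosingCircle((q[:,:2]*1000).astype(np.float32)),len(q))
print(s['tool_pos'],s['q'])
E
```

```text
rim (400.2626037597656, 397.9465026855469) 44.01784896850586 4069 0.08545950412949166 [0.35643533 0.35426325 0.08004065] [0.44402422 0.44154728 0.08830959]
bat ((536.307373046875, 397.77813720703125), 25.26531410217285) 199
[0.3788383  0.35511764 0.15342321] [ 0.6524034  -0.08047972  1.77320554  0.00248163  1.43773231 -0.12276313]
```

View pics/w7.png

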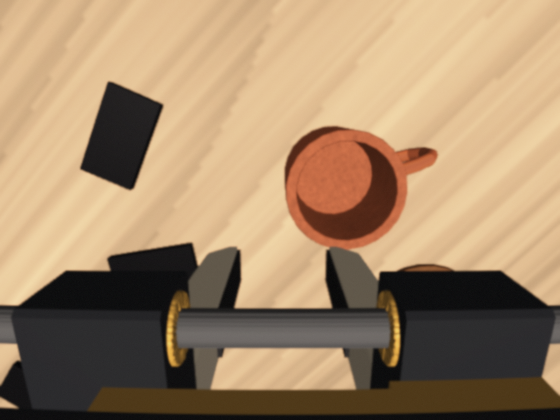

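The picture shows the mug's rim centred near (347,190), handle to the right. The rim is at (0.400, 0.398).

```bash
python3 -c "
from g import *
rows([down([.372,.3696,.13],-45),down([.372,.3696,.032],-45)])"
```

```text
[0.0151, 0.0049, 0.0236, 0.012, -0.001, -0.01]
[0.015, 0.0038, 0.1216, 0.012, -0.001, -0.01]
```

Request:
move_arm(
  deltas=[0.015,0.005,0.0235,0.012,-0.001,-0.01,0.43,0.015,0.005,0.0235,0.012,-0.001,-0.01,0.43,0.015,0.005,0.0235,0.012,-0.001,-0.01,0.43,0.015,0.0045,0.06,0.012,-0.001,-0.01,0.43,0.015,0.004,0.09,0.012,-0.001,-0.01,0.43,0.015,0.004,0.11,0.012,-0.001,-0.01,0.43,0.015,0.004,0.1215,0.012,-0.001,-0.01,0.43,0.015,0.004,0.1215,0.012,-0.001,-0.01,0.43,0.015,0.004,0.1215,0.012,-0.001,-0.01,0.43],
)

```text
t: 46.65
tool_pos: [0.3728, 0.3704, 0.0335]
orientation: [1.2, 2.902, 0.002]
force: [-0.3, -0.2, 0.2]
opening: 0.04
gripper_force: 0.0
```

Request:
move_arm(
  deltas=[0,0,0,0,0,0,0,0,0,0,0,0,0,0,0,0,0,0,0,0,0,0,0,0,0,0,0,0,0,0,0,0,0,0,0],
  squeeze=50,
)

```text
t: 47.28
tool_pos: [0.3722, 0.3701, 0.0325]
orientation: [1.2, 2.903, 0.0]
force: [0.6, 0.7, 1.0]
opening: 0.009
gripper_force: 47.7
```

Request:
move_arm(
  deltas=[0,0,-0.01,0,0,0,0,0,0,-0.03,0,0,0,0,0,0,-0.06,0,0,0,0,0,0,-0.06,0,0,0,0,0,0,-0.06,0,0,0,0],
  squeeze=58,
)

```text
t: 47.9
tool_pos: [0.3715, 0.3695, 0.0912]
orientation: [-1.2, -2.903, 0.002]
force: [-0.7, 0.3, -2.2]
opening: 0.0088
gripper_force: 55.4
```

```bash
python3 - <<'E'
from g import *
for n in ['scene','side']:
    s,p,d=snap(n,n+'2.png');W=cloud(n,s,d);z=np.load(n+'0.npz');
    for nm,p,W in (('now',p,W),('old',z['p'],z['W'])):
        X,Y,Z=W[...,0],W[...,1],W[...,2]
        m=(np.hypot(X-.582,Y-.354)<.085)&(Z>.0045)&(Z<.0115);P=W[m][:,:2]
        g=np.unique(np.round(P/.004).astype(int),axis=0)*.004
        # densest-core: iterative centroid inside r=66mm hull
        h=cv2.convexHull((P*1000).astype(np.float32))[:,0]
        print(n,nm,g.mean(0),len(g),np.percentile(P,[.5,99.5],axis=0).round(4).tolist())
print(robot.read_state()['tool_pos'],robot.read_state()['opening'])
E
```

```text
scene now [0.57904807 0.35718171] 853 [[0.5163, 0.2952], [0.6423, 0.4191]]
scene old [0.57939745 0.35710776] 863 [[0.5159, 0.295], [0.6421, 0.4193]]
side now [0.58206111 0.3467    ] 720 [[0.517, 0.2944], [0.642, 0.3985]]
side old [0.58208864 0.34676454] 722 [[0.5171, 0.2944], [0.6422, 0.3983]]
[0.37103668 0.36911462 0.09052175] 0.009098930698102288
```

View pics/scene2.png

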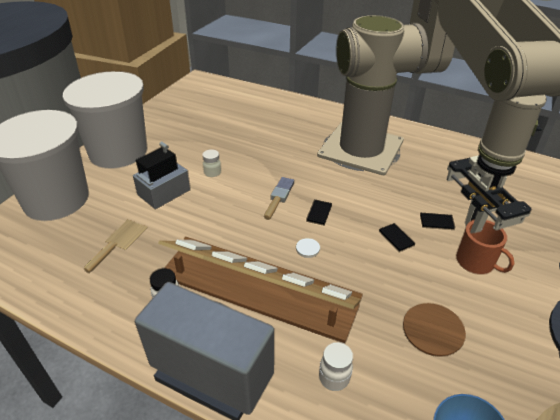

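The mug is lifted, at (482,247) in the picture. The bat's centre is at (0.5795, 0.357).

```bash
python3 -c "
from g import *
rows([down([.5514,.3295,.09],-45),down([.5514,.3295,.0425],-45)])"
```

```text
[-0.1557, 0.0993, 0.0002, -0.003, -0.0, 0.002]
[-0.1557, 0.0994, 0.0477, -0.003, -0.0, 0.002]
```

Request:
move_arm(
  deltas=[-0.03,0.02,0,0,0,0,0,-0.07,0.045,0,0,0,0,0,-0.11,0.07,0,0,0,0,0,-0.14,0.09,0,0,0,0,0,-0.1555,0.0995,0,0,0,0,0,-0.1555,0.0995,0,0,0,0,0,-0.1555,0.0995,0,0,0,0,0,-0.1555,0.0995,0,0,0,0,0],
)

```text
t: 49.0
tool_pos: [0.5513, 0.3309, 0.0918]
orientation: [-1.198, -2.903, 0.001]
force: [-0.3, -0.1, -2.2]
opening: 0.0089
gripper_force: 57.5
```

```bash
cat > mug.py <<'E'
from g import *
def mug():
    s,p,d=snap('wrist','wm.png');W=cloud('wrist',s,d)
    R=Rot.from_rotvec(s['orientation']).as_matrix();T=(W-s['tool_pos'])@R
    red=(p[...,0].astype(int)>p[...,2]+40)&(T[...,2]>-.07)&(p[...,0].astype(int)>1.7*p[...,1])
    m=red&(np.hypot(W[...,0]-s['tool_pos'][0],W[...,1]-s['tool_pos'][1])<.13)
    zt=np.percentile(W[m][:,2],98); q=W[m&(W[...,2]>zt-.006)]
    c,r=cv2.minEnclosingCircle((q[:,:2]*1000).astype(np.float32));print('ztop',zt,'c',c,r,len(q))
    A=np.c_[q[:,:2],np.ones(len(q))];print('tilt',np.linalg.lstsq(A,q[:,2],rcond=None)[0][:2])
    print(s['tool_pos'],s['opening'],s['force'])
    return W
E
python3 -c "
from mug import *
W=mug()
rows([down([.5514,.3295,.0425],-45)])"
```

```text
ztop 0.1456671335222475 c (576.5814819335938, 359.6849670410156) 43.489341735839844 7194
tilt [-0.00110322 -0.00267394]
[0.55127792 0.33093434 0.09180527] 0.008947919884282814 [-0.31564768 -0.10949071 -2.16827142]
[-0.001, -0.0011, 0.0496, -0.001, -0.0, 0.003]
```

Request:
move_arm(
  deltas=[-0.002,-0.001,0.02,0,0,0,0,-0.002,-0.001,0.038,0,0,0,0,-0.002,-0.001,0.046,0,0,0,0,-0.002,-0.001,0.049,0,0,0,0,-0.002,-0.001,0.05,0,0,0,0,-0.002,-0.001,0.05,0,0,0,0],
)

```text
t: 49.8
tool_pos: [0.5536, 0.3287, 0.0429]
orientation: [1.2, 2.903, 0.001]
force: [-0.8, -0.0, -3.3]
opening: 0.0086
gripper_force: 57.5
```

Request:
move_arm(
  deltas=[0,0,0.0005,0,0,0,0,0,0,0.001,0,0,0,0,0,0,0.001,0,0,0,0],
)

```text
t: 50.18
tool_pos: [0.5531, 0.3285, 0.0413]
orientation: [1.2, 2.903, -0.0]
force: [-0.7, 0.3, -2.4]
opening: 0.0087
gripper_force: 57.5
```

Request:
move_arm(
  deltas=[0,0,0.0005,0,0,0,0,0,0,0.001,0,0,0,0,0,0,0.001,0,0,0,0,0,0,0.001,0,0,0,0],
)

```text
t: 50.68
tool_pos: [0.5532, 0.3284, 0.0405]
orientation: [1.2, 2.903, -0.0]
force: [-1.5, -2.3, 1.6]
opening: 0.009
gripper_force: 57.5
```

Request:
move_arm(
  deltas=[0,0,0.0005,0,0,0,0.15,0,0,0.0005,0,0,0,0.3,0,0,0.0005,0,0,0,0.43,0,0,0.0005,0,0,0,0.43,0,0,0.0005,0,0,0,0.43,0,0,-0.04,0,0,0,0.43,0,0,-0.1,0,0,0,0.43,0,0,-0.13,0,0,0,0.43,0,0,-0.13,0,0,0,0.43,0,0,-0.13,0,0,0,0.43],
  squeeze=20,
)

```text
t: 51.92
tool_pos: [0.5525, 0.3282, 0.1689]
orientation: [-1.2, -2.902, 0.002]
force: [0.7, 0.3, -0.5]
opening: 0.0403
gripper_force: 0.0
```

```bash
python3 - <<'E'
from mug import *
W=mug()
X,Y,Z=W[...,0],W[...,1],W[...,2]
m=(np.hypot(X-.58,Y-.357)<.075)&(Z>.006)&(Z<.0125);q=W[m][:,:2]
print('bat pct',np.percentile(q,[.5,99.5],axis=0))
s,p,d=snap('scene');W=cloud('scene',s,d);X,Y,Z=W[...,0],W[...,1],W[...,2]
m=(np.hypot(X-.58,Y-.36)<.12)&(Z>.088)&(Z<.098)
print('scene rim',cv2.minEnclosingCircle((W[m][:,:2]*1000).astype(np.float32)),m.sum())
print(robot.read_state()['q'])
E
```

```text
ztop 0.09451824587962676 c (579.3705444335938, 356.8446350097656) 43.984737396240234 3192
tilt [-0.00886713 -0.0067636 ]
[0.55254942 0.32823376 0.1689006 ] 0.040264671529254226 [ 0.70333032  0.31605897 -0.46481057]
bat pct [[0.51452688 0.29303637]
 [0.60351568 0.41959869]]
scene rim ((580.4223022460938, 357.2169494628906), 45.17185974121094) 517
[ 4.56389073e-01  2.58384788e-01  1.38755795e+00 -1.78928108e-04
  1.49941638e+00 -3.30574250e-01]
```

The mug stands at (0.579, 0.357), centred on the bat. Next I'll hover over the hood's bar and refine its position.

```bash
python3 -c "
from g import *
rows([down([.56,.0,.2],-30),down([.45,-.39,.2],-19)])"
```

```text
[-0.2372, -0.2267, -0.0316, -0.003, -0.002, -0.26]
[-0.4346, -0.5806, -0.0305, -0.003, -0.002, -0.452]
```

Request:
move_arm(
  deltas=[-0.12,-0.11,-0.03,0,0,-0.13,0.43,-0.235,-0.225,-0.03,0,0,-0.26,0.43,-0.235,-0.225,-0.03,0,0,-0.26,0.43,-0.33,-0.4,-0.03,0,0,-0.35,0.43,-0.4345,-0.58,-0.03,0,0,-0.452,0.43,-0.4345,-0.58,-0.03,0,0,-0.452,0.43,-0.4345,-0.58,-0.03,0,0,-0.452,0.43,-0.4345,-0.58,-0.03,0,0,-0.452,0.43,-0.4345,-0.58,-0.03,0,0,-0.452,0.43,-0.4345,-0.58,-0.03,0,0,-0.452,0.43,-0.4345,-0.58,-0.03,0,0,-0.452,0.43,-0.4345,-0.58,-0.03,0,0,-0.452,0.43],
)

```text
t: 53.52
tool_pos: [0.4495, -0.391, 0.1985]
orientation: [-0.521, -3.096, -0.002]
force: [0.2, -0.3, 0.3]
opening: 0.0401
gripper_force: 0.0
```

```bash
python3 - <<'E'
from g import *
s,p,d=snap('wrist','w8.png');W=cloud('wrist',s,d);X,Y,Z=W[...,0],W[...,1],W[...,2]
print(s['tool_pos'],s['q'])
N=(np.hypot(X-.47,Y+.41)<.12)
for nm,a,b in(('box',.066,.073),('hood',.116,.125),('bar',.136,.152)):
    m=N&(Z>a)&(Z<b); q=W[m]
    if len(q)>20: print(nm,cv2.minAreaRect((q[:,:2]*1000).astype(np.float32)),len(q),q.mean(0),np.percentile(q[:,2],[5,50,98]))
E
```

```text
[ 0.44953343 -0.39103539  0.19846589] [-8.01562211e-01  1.19323216e-01  1.48833713e+00 -5.79340906e-04
  1.53656940e+00 -2.03874900e+00]
box ((459.6955871582031, -417.1246337890625), (90.19265747070312, 119.44497680664062), 71.73468780517578) 4952 [ 0.4407039  -0.40114754  0.07047319] [0.06890915 0.07052559 0.07213603]
hood ((464.9136657714844, -418.81060791015625), (56.20370101928711, 88.8897705078125), 72.04981231689453) 6672 [ 0.46266893 -0.41477376  0.12283738] [0.12148209 0.12289402 0.12441655]
bar ((435.4720153808594, -409.1655578613281), (26.10021209716797, 12.095370292663574), 72.17178344726562) 701 [ 0.43471725 -0.40886865  0.14778158] [0.14404483 0.14825758 0.15020535]
```

View pics/w8.png

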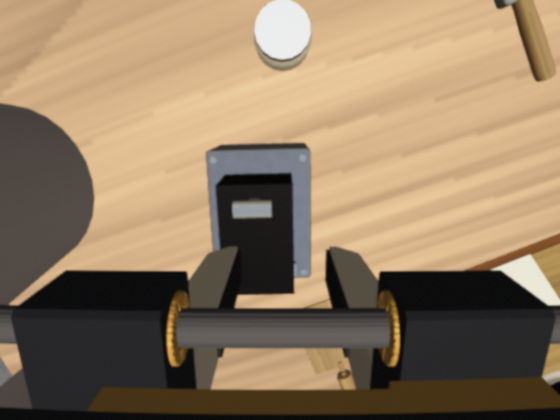

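```bash
cat >> g.py <<'E'
psi=-18.;bc=np.array([np.cos(np.radians(psi)),np.sin(np.radians(psi)),0])
HG=np.array([.5068,-.4324,.0735]); PV=np.array([.4597,-.4171,.073])-.005*bc
def bar(t):
    a=np.arctan2(68,75)+t; return HG-bc*.1012*np.cos(a)+np.array([0,0,.1012*np.sin(a)])
def pb(t,dz=-.042): return down(bar(t)+[0,0,dz],psi)
E
python3 - <<'E'
from g import *
z=np.load('side0.npz');W=z['W'];z2=np.load('scene0.npz')['W']
for W in (z['W'],z2):
    for a,b in((.1,.2),(.2,.3),(.3,.5)):
        m=(W[...,2]>a)&(W[...,2]<b)&(W[...,1]<-.45)&(W[...,0]<.9)&(W[...,0]>.1)
        q=W[m]
        if len(q)>20:
            dd=np.hypot(q[:,0]-.55,q[:,1]+.45);i=dd.argmin();print(a,b,q[i],dd[i],q[:,1].max())
rows([down([*bar(0)[:2],.16],psi),pb(0)])
print(bar(0),bar(.8),bar(1.6),PV)
E
```

```text
0.1 0.2 [ 0.50134931 -0.45347989  0.12005146] 0.04877498279026886 -0.4503663816595131
0.2 0.3 [ 0.58015097 -0.56169501  0.20249561] 0.11569293818967698 -0.5537754194337383
0.1 0.2 [ 0.50037637 -0.45403283  0.11802356] 0.049787226804000266 -0.4501446468241423
0.2 0.3 [ 0.59007029 -0.56107607  0.20340521] 0.11808269381833782 -0.5542968024469032
[0.007, -0.0175, 0.0383, -0.002, -0.003, -0.022]
[0.0068, -0.0174, 0.0989, -0.002, -0.003, -0.022]
[ 0.43549707 -0.40923227  0.14147492] [ 0.5034984  -0.43132725  0.17464044] [ 0.57350243 -0.45407293  0.14645553] [ 0.45494472 -0.41555492  0.073     ]
```

Request:
move_arm(
  deltas=[0.007,-0.0175,0.02,-0.002,-0.003,-0.022,0.43,0.007,-0.0175,0.038,-0.002,-0.003,-0.022,0.43,0.007,-0.0175,0.038,-0.002,-0.003,-0.022,0.43,0.007,-0.0175,0.07,-0.002,-0.003,-0.022,0.43,0.007,-0.0175,0.09,-0.002,-0.003,-0.022,0.43,0.007,-0.0175,0.097,-0.002,-0.003,-0.022,0.43,0.007,-0.0175,0.097,-0.002,-0.003,-0.022,0.43,0.007,-0.0175,0.097,-0.002,-0.003,-0.022,0.43],
)

```text
t: 54.58
tool_pos: [0.4396, -0.4037, 0.1046]
orientation: [0.484, 3.1, 0.0]
force: [0.2, 0.4, 0.7]
opening: 0.0401
gripper_force: 0.0
```

Request:
move_arm(
  deltas=[0,0,0,0,0,0,0.2,0,0,0,0,0,0,0.2,0,0,0,0,0,0,0.2,0,0,0,0,0,0,0.2],
  squeeze=15,
)

```text
t: 55.08
tool_pos: [0.4386, -0.4088, 0.1054]
orientation: [0.487, 3.097, -0.012]
force: [-2.1, -19.5, -3.8]
opening: 0.0258
gripper_force: 15.0
```

```bash
python3 - <<'E'
from g import *
s=robot.read_state();print(s['force'],s['opening'],s['gripper_force'],s['tool_pos']-bar(0))
rows([pb(t,-.040) for t in np.arange(.15,1.36,.12)])
E
```

```text
[ -2.05428058 -19.45938725  -3.78300702] 0.025834746917516516 14.998950809240341 [ 0.00314732  0.00043101 -0.03611713]
[-0.0082, -0.0014, -0.0065, -0.007, 0.007, 0.002]
[-0.0181, -0.0015, -0.0135, -0.007, 0.007, 0.002]
[-0.0288, -0.0016, -0.0193, -0.007, 0.007, 0.002]
[-0.04, -0.0016, -0.0238, -0.007, 0.007, 0.002]
[-0.0518, -0.0017, -0.0268, -0.007, 0.007, 0.002]
[-0.0638, -0.0017, -0.0285, -0.007, 0.007, 0.002]
[-0.0759, -0.0018, -0.0287, -0.007, 0.007, 0.002]
[-0.088, -0.0018, -0.0275, -0.007, 0.007, 0.002]
[-0.0998, -0.0018, -0.0248, -0.007, 0.007, 0.002]
[-0.1113, -0.0018, -0.0207, -0.007, 0.007, 0.002]
[-0.1221, -0.0018, -0.0153, -0.007, 0.007, 0.002]
```

There's a 19 N side load from misalignment, so I'll relieve it.

Request:
move_arm(
  deltas=[0.001,-0.002,0,0,0,0,0.2,0.002,-0.0045,0,0,0,0,0.2,0.002,-0.0045,0,0,0,0,0.2,0.002,-0.0045,0,0,0,0,0.2],
)

```text
t: 55.58
tool_pos: [0.4378, -0.4089, 0.1047]
orientation: [0.483, 3.096, -0.003]
force: [9.2, -5.9, -6.8]
opening: 0.0256
gripper_force: 15.0
```

```bash
python3 - <<'E'
from g import *
s=robot.read_state();print(s['force'],s['opening'],s['gripper_force'],s['tool_pos'],s['tool_pos']-bar(0))
rows([pb(t,-.037) for t in np.arange(.15,1.36,.12)])
E
```

```text
[ 9.16900957 -5.90481087 -6.79364501] 0.025602079128907034 14.999936521053314 [ 0.43782641 -0.40891141  0.10466658] [ 0.00232933  0.00032087 -0.03680833]
[-0.009, -0.0011, -0.0102, -0.001, 0.009, 0.004]
[-0.0189, -0.0011, -0.0172, -0.001, 0.009, 0.004]
[-0.0296, -0.0012, -0.023, -0.001, 0.009, 0.004]
[-0.0408, -0.0012, -0.0274, -0.001, 0.009, 0.004]
[-0.0526, -0.0013, -0.0305, -0.001, 0.009, 0.004]
[-0.0646, -0.0013, -0.0321, -0.001, 0.009, 0.004]
[-0.0767, -0.0014, -0.0323, -0.001, 0.009, 0.004]
[-0.0888, -0.0014, -0.031, -0.001, 0.009, 0.004]
[-0.1006, -0.0015, -0.0283, -0.001, 0.009, 0.004]
[-0.1121, -0.0015, -0.0242, -0.001, 0.009, 0.004]
[-0.1229, -0.0016, -0.0188, -0.001, 0.009, 0.004]
```

Request:
move_arm(
  deltas=[-0.0105,-0.0005,-0.0105,0,0,0,0.2,-0.0205,-0.0005,-0.0175,0,0,0,0.2,-0.031,-0.0005,-0.0235,0,0,0,0.2,-0.0425,-0.0005,-0.028,0,0,0,0.2,-0.054,-0.0005,-0.031,0,0,0,0.2,-0.066,-0.0005,-0.0325,0,0,0,0.2],
)

```text
t: 56.32
tool_pos: [0.4993, -0.4286, 0.1374]
orientation: [0.484, 3.1, -0.0]
force: [-3.6, -3.9, 3.3]
opening: 0.0257
gripper_force: 15.0
```

```bash
python3 - <<'E'
from g import *
s=robot.read_state();print(s['force'],s['opening'],s['gripper_force'],s['tool_pos']-bar(.75))
E
```

```text
[-3.57010466 -3.93097295  3.31474606] 0.025740918269717847 15.000313371419907 [ 0.0006426   0.00120964 -0.03697152]
```

Going well. I'll carry on along the arc to 1.35 rad.

```bash
python3 - <<'E'
from g import *
rows([pb(t,-.037) for t in (.87,.99,1.11,1.23,1.35)])
E
```

```text
[-0.0119, -0.0014, -0.0002, 0.0, 0.004, 0.004]
[-0.024, -0.0014, 0.001, 0.0, 0.004, 0.004]
[-0.0358, -0.0015, 0.0036, 0.0, 0.004, 0.004]
[-0.0473, -0.0015, 0.0077, 0.0, 0.004, 0.004]
[-0.0581, -0.0016, 0.0131, 0.0, 0.004, 0.004]
```

Request:
move_arm(
  deltas=[-0.012,-0.001,0,0,0,0,0.2,-0.024,-0.001,0.001,0,0,0,0.2,-0.036,-0.001,0.0035,0,0,0,0.2,-0.0475,-0.001,0.0075,0,0,0,0.2,-0.058,-0.001,0.013,0,0,0,0.2,-0.058,-0.001,0.013,0,0,0,0.2],
)

```text
t: 57.08
tool_pos: [0.5559, -0.4469, 0.1242]
orientation: [0.482, 3.097, -0.0]
force: [2.2, -2.7, 5.6]
opening: 0.0255
gripper_force: 15.0
```

Request:
move_arm(
  deltas=[0,0,0,0,0,0,0.43,0,0,0,0,0,0,0.43,0,0,0,0,0,0,0.43,0,0,-0.02,0,0,0,0.43,0,0,-0.06,0,0,0,0.43,0,0,-0.06,0,0,0,0.43],
)

```text
t: 57.82
tool_pos: [0.5553, -0.4483, 0.1903]
orientation: [0.483, 3.093, -0.006]
force: [0.5, -0.8, -0.2]
opening: 0.0399
gripper_force: 0.0
```

```bash
python3 - <<'E'
from g import *
# hover in front of toggle, look
rows([down(np.array([*(PV-.075*bc)[:2],.17]),psi)])
E
```

```text
[0.1808, 0.001, 0.0182, -0.002, 0.012, 0.004]
```

Request:
move_arm(
  deltas=[0.06,0.001,-0.01,0,0.01,0,0.1,0.12,0.001,-0.01,0,0.01,0,0,0.18,0.001,0,0,0.01,0,0,0.18,0.001,0.01,0,0.01,0,0,0.18,0.001,0.01,0,0.01,0,0,0.18,0.001,0.01,0,0.01,0,0],
)

```text
t: 58.58
tool_pos: [0.3834, -0.3913, 0.1739]
orientation: [-0.483, -3.099, -0.002]
force: [0.1, -0.7, -0.7]
opening: 0.0004
gripper_force: 0.0
```

```bash
python3 - <<'E'
from g import *
s,p,d=snap('wrist','w9.png');W=cloud('wrist',s,d)
D=W-PV;u=D@bc;ev=np.array([-bc[1],bc[0],0]);v=D@ev;z=D[...,2]
m=(abs(v)<.02)&(abs(u)<.04)&(z>.005)&(z<.05)
q=np.stack([u,v,z],-1)[m]
print(s['tool_pos'],len(q))
if len(q):
    for a in range(5,45,5):
        k=(q[:,2]*1000>=a)&(q[:,2]*1000<a+5)
        if k.sum()>3: print(a,k.sum(),q[k].mean(0).round(4),q[k].min(0).round(4),q[k].max(0).round(4))
E
```

```text
[ 0.38336586 -0.39131327  0.17394565] 34
30 22 [-0.0126  0.0003  0.0335] [-0.0158 -0.0001  0.0306] [-0.0084  0.0007  0.0349]
35 9 [-0.0074  0.0002  0.0359] [-0.0103 -0.0001  0.0351] [-0.0053  0.0007  0.0369]
```

View pics/w9.png

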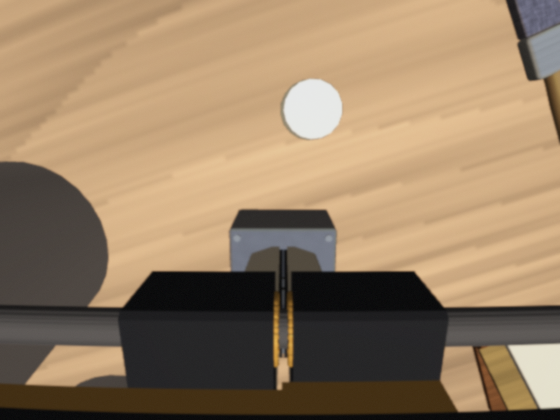

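The picture shows the box front at about (283,240) under the closed fingers, and the depth sampled through the gap puts the toggle tip about 13 mm in front of its pivot. I'll lower in front of it and push.

```bash
python3 - <<'E'
from g import *
f=lambda u,z: down(np.array([*(PV+u*bc)[:2],z]),psi)
rows([f(-.07,.069),f(-.04,.069),f(-.02,.069),f(-.0055,.069)])
E
```

```text
[-0.0061, -0.0011, 0.1048, 0.001, -0.005, 0.005]
[-0.0361, -0.0012, 0.1047, 0.001, -0.005, 0.005]
[-0.0561, -0.0013, 0.1046, 0.001, -0.005, 0.005]
[-0.0706, -0.0014, 0.1045, 0.001, -0.005, 0.005]
```

Request:
move_arm(
  deltas=[0,-0.001,0.05,0,0,0,0,0,-0.001,0.09,0,0,0,0,0,-0.001,0.1045,0,0,0,0,0,-0.001,0.1045,0,0,0,0,-0.02,-0.001,0.1045,0,0,0,0,-0.036,-0.001,0.1045,0,0,0,0,-0.046,-0.001,0.1045,0,0,0,0,-0.056,-0.001,0.1045,0,0,0,0,-0.062,-0.001,0.1045,0,0,0,0,-0.066,-0.001,0.1045,0,0,0,0,-0.066,-0.001,0.1045,0,0,0,0],
)

```text
t: 60.0
tool_pos: [0.444, -0.4112, 0.0677]
orientation: [-0.484, -3.097, -0.004]
force: [0.2, 0.3, 0.0]
opening: 0.0003
gripper_force: 0.1
```

Request:
move_arm(
  deltas=[-0.002,0,0,0,0,0,0,-0.004,0,0,0,0,0,0,-0.005,0,0,0,0,0,0,-0.005,0,0,0,0,0,0,-0.005,0,0,0,0,0,0],
)

```text
t: 60.62
tool_pos: [0.4487, -0.4126, 0.0678]
orientation: [-0.484, -3.097, -0.004]
force: [-0.4, 0.2, 0.5]
opening: 0.0004
gripper_force: 0.6
```

Request:
move_arm(
  deltas=[-0.001,0,0,0,0,0,0,-0.002,0,0,0,0,0,0,-0.002,0,0,0,0,0,0,-0.002,0,0,0,0,0,0],
)

```text
t: 61.12
tool_pos: [0.4506, -0.4132, 0.0677]
orientation: [-0.484, -3.097, -0.004]
force: [-1.6, 0.1, 0.3]
opening: 0.0004
gripper_force: 0.6
```

Request:
move_arm(
  deltas=[-0.001,0,0,0,0,0,0,-0.002,0,0,0,0,0,0,-0.002,0,0,0,0,0,0,-0.002,0,0,0,0,0,0],
)

```text
t: 61.62
tool_pos: [0.4525, -0.4138, 0.0676]
orientation: [-0.484, -3.097, -0.004]
force: [-1.3, 1.0, -1.1]
opening: 0.0001
gripper_force: 0.7
```

Request:
move_arm(
  deltas=[-0.001,0,0,0,0,0,0,-0.002,0,0,0,0,0,0,-0.002,0,0,0,0,0,0,-0.002,0,0,0,0,0,0],
)

```text
t: 62.12
tool_pos: [0.4534, -0.4141, 0.0673]
orientation: [-0.484, -3.095, -0.005]
force: [-5.8, 1.2, 0.7]
opening: 0.0006
gripper_force: 2.9
```

Request:
move_arm(
  deltas=[-0.001,0,0,0,0,0,0,-0.002,0,0,0,0,0,0,-0.002,0,0,0,0,0,0,-0.002,0,0,0,0,0,0],
)

```text
t: 62.62
tool_pos: [0.4538, -0.4142, 0.0671]
orientation: [-0.483, -3.092, -0.007]
force: [-12.7, 3.8, 4.4]
opening: 0.0006
gripper_force: 6.2
```

The toggle has hit its stop: force rose to 13 N with no more travel. I'll back off and return over the bar.

Request:
move_arm(
  deltas=[0.02,0,0,0,0,0,0,0.06,0,-0.01,0,0,0,0,0.07,0,-0.06,0,0,0,0,0.07,0,-0.12,0,0,0,0.2,0.07,0,-0.13,0,0,0,0.43,0.07,0,-0.13,0,0,0,0.43],
)

```text
t: 63.38
tool_pos: [0.3913, -0.3949, 0.1993]
orientation: [-0.484, -3.1, -0.002]
force: [-0.4, -0.2, -0.8]
opening: 0.026
gripper_force: 0.0
```

```bash
python3 - <<'E'
from g import *
s=robot.read_state();print(s['tool_pos'],s['force'])
rows([down([.5556,-.4478,.2],psi),down([.5556,-.4478,.1245],psi)])
s,p,d=snap('scene');W=cloud('scene',s,d)
D=W-HG;u=D@bc;v=D@np.array([-bc[1],bc[0],0]);z=D[...,2]
m=(abs(v)<.014)&(u>.02)&(u<.09)&(z>.05)&(z<.11)
sat=p.max(-1)
m&=(sat>70)
q=np.stack([u,v,z],-1)[m];print(len(q),q.mean(0) if len(q) else '')
E
```

```text
[ 0.39128457 -0.39487048  0.19928308] [-0.4297041  -0.23909037 -0.81189045]
[-0.1726, -0.0003, -0.0015, 0.0, -0.004, 0.004]
[-0.173, -0.0004, 0.074, 0.0, -0.004, 0.004]
57 [0.0442797  0.00345951 0.09061341]
```

Request:
move_arm(
  deltas=[-0.06,0,-0.0015,0,0,0,0.43,-0.12,0,-0.0015,0,0,0,0.43,-0.1725,0,-0.0015,0,0,0,0.43,-0.1725,0,-0.0015,0,0,0,0.43,-0.1725,0,-0.0015,0,0,0,0.43,-0.173,0,0.03,0,0,0,0.43,-0.173,0,0.06,0,0,0,0.43,-0.173,0,0.073,0,0,0,0.43,-0.173,0,0.073,0,0,0,0.43,-0.173,0,0.073,0,0,0,0.43],
)

```text
t: 64.68
tool_pos: [0.5552, -0.4474, 0.1262]
orientation: [-0.484, -3.1, -0.002]
force: [-0.2, -0.4, 0.3]
opening: 0.0401
gripper_force: 0.0
```

Request:
move_arm(
  deltas=[0,0,0,0,0,0,0.2,0,0,0,0,0,0,0.2,0,0,0,0,0,0,0.2,0,0,0,0,0,0,0.2],
)

```text
t: 65.18
tool_pos: [0.5556, -0.4469, 0.125]
orientation: [-0.484, -3.099, -0.003]
force: [2.9, 0.8, 4.2]
opening: 0.0259
gripper_force: 15.0
```

```bash
python3 - <<'E'
from g import *
s=robot.read_state();print(s['force'],s['opening'],s['gripper_force'],s['tool_pos']-bar(1.35))
R0=Rot.from_rotvec(s['orientation']).as_matrix()
for t in (1.25,1.13,1.01,.89,.77,.65,.53,.41,.29,.17,.08,0): print(t,np.round(R0.T@(bar(t)-bar(1.35)),4))
E
```

```text
[2.86745948 0.77312743 4.21961997] 0.02588237104260938 15.001200735569 [ 0.00133241  0.0009115  -0.0365012 ]
1.25 [ 0.0091  0.     -0.0045]
1.13 [ 0.0205  0.0001 -0.0087]
1.01 [ 0.0323  0.0002 -0.0114]
0.89 [ 0.0443  0.0002 -0.0128]
0.77 [ 0.0565  0.0003 -0.0127]
0.65 [ 0.0685  0.0003 -0.0111]
0.53 [ 0.0803  0.0004 -0.0081]
0.41 [ 0.0916  0.0004 -0.0037]
0.29 [0.1023 0.0005 0.002 ]
0.17 [0.1123 0.0005 0.0089]
0.08 [0.1191 0.0005 0.0149]
0 [0.1248 0.0005 0.0207]
```

Request:
move_arm(
  deltas=[0.009,0,-0.0045,0,0,0,0.2,0.0205,0,-0.0085,0,0,0,0.2,0.0325,0,-0.0115,0,0,0,0.2,0.0445,0,-0.013,0,0,0,0.2,0.0565,0,-0.0125,0,0,0,0.2,0.0685,0,-0.011,0,0,0,0.2,0.0805,0.0005,-0.008,0,0,0,0.2,0.0915,0.0005,-0.0035,0,0,0,0.2,0.1025,0.0005,0.002,0,0,0,0.2,0.1125,0.0005,0.009,0,0,0,0.2,0.119,0.0005,0.015,0,0,0,0.2,0.119,0.0005,0.015,0,0,0,0.2],
)

```text
t: 66.68
tool_pos: [0.4403, -0.4097, 0.1094]
orientation: [-0.484, -3.096, -0.005]
force: [-2.9, 0.7, 3.0]
opening: 0.0258
gripper_force: 15.0
```

Request:
move_arm(
  deltas=[0.003,0,0.003,0,0,0,0.2,0.005,0,0.0055,0,0,0,0.2,0.006,0,0.007,0,0,0,0.2,0.006,0,0.007,0,0,0,0.2],
)

```text
t: 67.18
tool_pos: [0.4358, -0.4083, 0.1039]
orientation: [-0.484, -3.098, -0.003]
force: [-4.0, 1.8, 6.9]
opening: 0.0259
gripper_force: 15.0
```

```bash
python3 - <<'E'
from g import *
s=robot.read_state();print(s['force'],s['opening'],s['gripper_force'],s['tool_pos']-bar(0))
E
```

```text
[-4.03652532  1.77062581  6.86182955] 0.025942364403444433 15.00081405043602 [ 0.00029206  0.00092792 -0.03758824]
```

Request:
move_arm(
  deltas=[0,0,0.0015,0,0,0,0.2,0,0,0.0015,0,0,0,0.2,0,0,0.0015,0,0,0,0.43,0,0,0.0015,0,0,0,0.43,0,0,0.0015,0,0,0,0.43,0,0,-0.03,0,0,0,0.43,0,0,-0.09,0,0,0,0.43,0.015,0.02,-0.1,0,0,0,0.43,0.015,0.02,-0.1,0,0,0,0.43,0.015,0.02,-0.1,0,0,0,0.43],
)

```text
t: 68.42
tool_pos: [0.4278, -0.3847, 0.2016]
orientation: [-0.483, -3.096, -0.006]
force: [-0.1, -0.6, -0.2]
opening: 0.0398
gripper_force: 0.0
```

```bash
python3 - <<'E'
from bt import *
s,p,d=snap('wrist');W=cloud('wrist',s,d);X,Y,Z=W[...,0],W[...,1],W[...,2]
N=(np.hypot(X-.47,Y+.41)<.12)
for nm,a,b in(('hood',.11,.13),('bar',.136,.155)):
    m=N&(Z>a)&(Z<b); q=W[m]; A=np.c_[q[:,:2],np.ones(len(q))]
    print(nm,cv2.minAreaRect((q[:,:2]*1000).astype(np.float32)),len(q),np.percentile(q[:,2],[5,50,98]),np.linalg.lstsq(A,q[:,2],rcond=None)[0][:2]@bc[:2])
for n in ('side','scene'): 
    bt(n)
s,p,d=snap('scene','scene9.png');W=cloud('scene',s,d);X,Y,Z=W[...,0],W[...,1],W[...,2]
m=(np.hypot(X-.58,Y-.36)<.12)&(Z>.088)&(Z<.098)
print('scene rim',cv2.minEnclosingCircle((W[m][:,:2]*1000).astype(np.float32)),m.sum())
print(robot.read_state()['tool_pos'])
E
```

```text
hood ((460.118896484375, -417.3361511230469), (56.043312072753906, 80.70050048828125), 72.28477478027344) 5473 [0.12051874 0.12213083 0.12355975] 0.018854539944739745
bar ((433.9947204589844, -408.6559143066406), (25.990564346313477, 11.189092636108398), 72.58487701416016) 640 [0.14218062 0.14712599 0.14895793] 0.33671487639754394
side board tile 429 ((41.89301681518555, -174.42901611328125), (83.0075912475586, 60.46803283691406), 0.34384435415267944) z [0.0074 0.0097 0.0119] x [0.0009 0.0829]
side board tile 511 ((41.28436279296875, -81.4135513305664), (61.32925796508789, 84.60588836669922), 88.83924102783203) z [0.0074 0.0097 0.0117] x [0.0012 0.0832]
side board tile 599 ((42.2208251953125, -3.8672218322753906), (58.8282356262207, 82.97712707519531), 89.8029556274414) z [0.0071 0.0096 0.0116] x [0.0013 0.0833]
side board tile 719 ((42.37759780883789, 83.30949401855469), (56.67182540893555, 83.7270736694336), 89.81241607666016) z [0.0067 0.0092 0.0111] x [0.0014 0.0838]
side board tile 843 ((41.79836654663086, 169.88272094726562), (55.001670837402344, 84.74656677246094), 89.47039031
[... 290 characters left out ...]
34790039, 89.05604553222656), 84.86579895019531) z [0.0032 0.0107 0.0115] x [0.0031 0.0854]
scene board tile 218 ((42.22651672363281, -13.760494232177734), (86.0855712890625, 74.99820709228516), 0.42725399136543274) z [0.0026 0.0107 0.0115] x [0.0028 0.0849]
scene board tile 225 ((41.027923583984375, 76.17985534667969), (90.81822967529297, 68.815185546875), 0.9947628378868103) z [0.0034 0.0106 0.0113] x [0.0018 0.0854]
scene board tile 241 ((41.3941535949707, 165.93240356445312), (89.88655090332031, 62.678993225097656), 0.3639530539512634) z [0.0025 0.0103 0.0124] x [0.0013 0.086 ]
scene rim ((581.3840942382812, 357.2308349609375), 44.79288101196289) 514
[ 0.42774006 -0.38470081  0.20155657]
```

View pics/scene9.png

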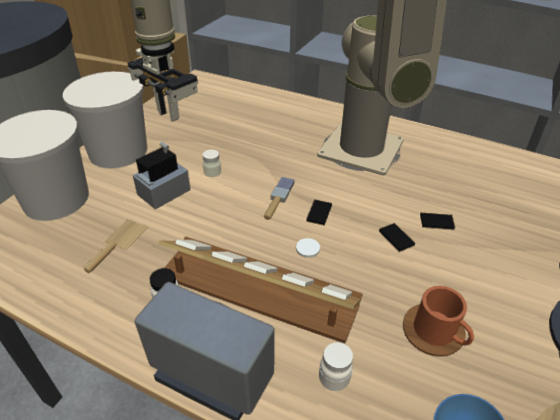

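The last picture shows the mug on the bat at (442,315), five tiles on the rack, and the hood shut at (157,163). I'm handing in.

```bash
python3 -c "
from plant import robot
print(robot.close_job())"
```

```text
the job is handed in; nothing more can be done
None
```

The job is handed in; no verdict came back. All five tiles lean on the rack (one about 1° askew), the mug stands upright in the middle of the bat, and the toggle was pushed to its stop, then the hood shut.

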